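Hold the catnip ball out over the cat's mat

TASK

Push the dish carrier along its rail, out from under the clear fur shield, until it clicks into the station at the end where the cat's mat lies. Pick the white dish up by its handle with the loose catnip ball in it, and give it a quarter turn over to the mat, keeping it level and the ball in its middle all the way and leaving the grooming tools alone. Finish holding it out still and level about 10 cm above the middle of the mat, with the handle pointing squarely back towards the rail; do not put it down or let go, and leave the carrier in its station.

Things in the scene. Friction and masses are not known exactly. Their poses are not given: they have to be found in the camera images.
- rail: Fixed dish rail: an aluminium bar 40 mm wide, 385 mm long, underside 25 and top 45 mm up, on two dark feet. Origin on the bench under the bar's middle; y runs along the bar, -x is its front, towards the robot. Three stations: the middle, under the shield, and 120 mm to either side. Black stop blocks, up to 59 mm high, end the bar.
- carrier (a joint): Place of the white carrier along the rail, m, positive to the rail's +y. Starts at 0 (middle station); end stations at +0.120 and -0.120, travel to +-0.13. Light friction, 1 to 3 N; a sprung ball clicks in at each station: about 3 N more to leave or enter one, and within about 4 mm it draws itself into place.
- carrier_seat (a point): Middle of the carrier's deck top, 60 mm above the bench, under the seated dish's centre. Deck +-50 mm in x, +-62 mm in y (rail axes), 10 mm thick; two arms 18 mm wide reach forward at y +-53 to x -89 mm, the space between them under the dish's handle is open to the bench. Four rubber pegs 6 mm high, 3 mm clear of the dish's foot, locate it; it lifts straight out.
- post_left (a point): The carrier's push post on the rail's +y side: upright steel pin 12 mm thick on the arm, 60 to 105 mm above the bench; this point is on its axis 90 mm above the bench, 78 mm in front of and 53 mm beside the deck's middle. Push it along the rail, or pinch it.
- post_right (a point): The same push post on the carrier's rail -y side.
- station_left (a point): Where carrier_seat comes to lie in the end station on the rail's +y side.
- station_right (a point): Where carrier_seat comes to lie in the end station on the rail's -y side.
- dish: White porcelain dish, 117 mm across, 27 mm high, 72 mm foot, about 0.2 kg, one straight bar handle. Origin at the centre of its underside, z up, +x from the handle across the bowl (handle to -x, out to 130 mm, blue end). Dished inside: flat spot 16 mm across, then rising 10 degrees, then 30 to the rim. Starts seated on the carrier, handle to the rail's front within 6 degrees.
- dish_grip (a point): The place to grip the handle: on its centre line 105 mm from the dish's centre and 21 mm above its underside. The handle is 18 mm wide with flat upright sides and 14 mm thick (14 to 28 mm above the underside), straight from the rim to its end. Grip it firmly, 30 N or more, so that the dish does not sag.
- ball: Loose round catnip ball of pressed leaf, olive green, 38 mm across, about 30 g; origin at its centre. It starts resting in the middle of the dish, its centre 28 mm above the dish's underside, and rolls when the dish tips or jerks.
- mat: The cat's dark teal ribbed rubber mat, fixed, 340 mm (x) by 280 mm (y), 6 mm thick; origin at the centre of its underside. It lies at one end of the rail, +y or -y, its near edge just under the bar's end, its y axis along the rail within 4 degrees. At the other end stands the fixed lacquered caddy, 200 by 240 mm, under 190 mm high.
- deshedder: Aluminium deshedding tool, 165 mm long, on the bench behind the rail. Leave alone.
- comb: Green plastic flea comb, 95 mm, behind the rail. Leave alone.
- massage_brush: Pink massage brush, 115 mm, behind the rail. Leave alone.
- dish_floor (a point): Centre of the dish's inner floor, 9 mm above its underside.
- shield_top (a point): Middle of the top of the clear flat fur shield over the middle station, 140 mm above the bench: 104 mm (rail x) by 90 mm (rail y), 5 mm thick, its front edge 22 mm in front of the rail's middle line, on two steel posts behind the dish.
Not all that is in view belongs to the job. Several things have the shape of the dish; the one meant has the colours described above.

How it is judged:
By the outcome, as a careful person would: the job done as asked, in the order asked, and still so for the second after the job is handed in, while the arm keeps its last pose, push and grip.
It also fails if it takes over 62 s, if anything falls off the work surface, if the arm or the gripper's body presses on something with over 40 N, if the wrist force passes 120 N, or if a joint passes its speed limit or range.

ROBOT

A 7-joint arm with a two-finger parallel gripper is mounted at the origin on the work surface. World frame = base frame: x ahead of the robot, y to its left, z up, the work surface at z = 0. Lengths are in mm, angles in rad, forces in N, time in s.
With the tool pointing down it reaches from about 425 to 950 mm from the base axis. Payload 4.7 kg.
Tool frame: the origin (TCP) lies between the finger pads; the fingertips stand 22 mm ahead of it and the grasp point (between the pads) lies 3 mm ahead of it; z points along the fingers, y is the direction in which the jaws open and shut (so a half turn about z gives the same grasp; the last joint's range is limited). The gripper opens to 87 mm and grips with 3 to 60 N. Pads are 19 mm wide; open, the fingers measure 117 mm over their backs; the gripper's body (75 mm by 190 mm) begins 51 mm behind the grasp point.
Start: joints at [-1.294, 0.469, -0.049, 1.532, 0.024, 1.141, -0.082], TCP at [203.172, 643.718, 205.173] pointing down, gripper open.
Joint ranges: [-2.59, 2.59], [-0.33, 1.99], [-1.39, 1.29], [0.1, 2.45], [-1.04, 4.18], [0.21, 1.99], [-2.66, 2.66]. Speed limits (rad/s): [2.57, 2.57, 3.14, 3.14, 3.14, 3.14, 3.14].

INTERFACE

Orientations are given as a rotation vector (axis times angle).
In Python, from bench import robot, imaging gives the robot as it stands.
- The arm moves only by the shell command python3 -m pendant 'ROWS'. ROWS is JSON, a list of rows, each an object of numbers: "wx", "wy", "wz": the turn, a rotation vector about the tool's x, y, z in degrees; "tx", "ty", "tz": the shift along the tool's x, y, z in cm; "gripper": the closure, from -1 (fully open) to 1 (shut). In form: [{"wx": .., "wy": .., "wz": .., "tx": .., "ty": .., "tz": .., "gripper": ..}, ...]. A call has exactly 5 rows; each row is the pose to reach, as a shift and turn from the pose commanded when the call began, along the tool's axes at that moment; what a row does not reach only later rows make up. A row lasts 1/12 s, in which the tool goes at most 41.7 mm and 7.16 degrees, less where a joint would pass 70% of its speed; a pose out of reach is approached as far as the arm can. A call with a gripper value outside its range is refused whole. The fingers move at their own pace and stop on an object; the grip force is fixed at half the most. Time passes only in rows, so rows that repeat a pose let the fingers close, or fill a call up. It gives the time, the measured TCP pose, the force and the opening at its end, in the units of the state.
- robot.read_state(): the state, without advancing time (a new reading comes with each control period).
- imaging.get_image(name): name is "scene" or "top" or "wrist"; returns the picture (480x640x3 uint8, red, green, blue); there is no depth.
- imaging.camera_model(name): a dict with "fx", "fy", "cx", "cy" (pixels), "k1" (the pictures are not rectified: a ray, as slopes to the right and down, at radius r is drawn at 1 + k1 r^2 times it, then the intrinsics apply), "rvec" (rotation vector, rad) and "tvec" (3), from world to camera coordinates, as OpenCV has them. Camera axes: x right, y down, z forward; pixel columns grow to the right and rows downward; lengths in mm; the calibration is good to about 2 mm. A picture is of the moment at which its call begins: read the wrist's pose just before it. camera_model takes no time and is no camera call; for the wrist camera it gives the pose at the moment of the call.
- robot.finish_job(): hands the job in, once; it reports no verdict.
The state is a dict: "t": time; "joint_pos": joint angles; "dq": joint speeds; "effort": joint torques, N m; "tcp_pos": TCP position; "ee_rot": TCP orientation; "ft_force": force on the tool from outside, world axes, zero at the start; "wrist_torque": the same for the moment, N m; "grip_width": opening from 0.0 (shut) to 1.0 (fully open).
Only numpy, scipy, OpenCV 4.12 (cv2) and the standard library are available. Lean on these libraries where they do the work, as an engineer would, in place of code of your own. Each camera call takes 0.05 s, during which the arm holds its last target.

## Working session

There is one attempt and no reset: what is moved stays moved. The work goes in short steps, Python scripts to look and compute and a shell command to move; the robot and the scene stay as the last step left them, time stands still between calls to the robot, and variables do not carry over. Pictures are saved under pics/ and viewed, and the job is handed in when it is done.

```bash
ls; mkdir -p pics
python3 - <<'E'
from bench import robot, imaging
import cv2
print(robot.read_state())
for n in ("scene","top","wrist"):
    m=imaging.camera_model(n);print(n,m)
    cv2.imwrite(f"pics/{n}0.png",imaging.get_image(n)[:,:,::-1])
E
```

```text
pics
{'t': 0.0, 'joint_pos': array([-1.29389909,  0.46947553, -0.04860251,  1.53370963,  0.02412293,
        1.1409878 , -0.08227859]), 'dq': array([ 2.19220652e-04, -1.81487148e-03,  2.31271212e-04, -9.08426857e-05,
        5.29030809e-04, -1.28085819e-04, -3.21284539e-04]), 'effort': array([-1.17070686e-03, -5.07981312e+01, -8.09877017e-02, -2.36151087e+01,
       -6.13299175e-02,  3.81766458e-02,  1.80616425e-04]), 'tcp_pos': array([203.01193669, 643.07480625, 204.06987089]), 'ee_rot': array([-0.47833477, -3.10474599,  0.0031135 ]), 'ft_force': array([ 0.03691975, -0.34924583,  0.64139551]), 'wrist_torque': array([ 0.05107182,  0.03723936, -0.02603966]), 'grip_width': 0.999386586645445}
scene {'fx': 441.76444183692803, 'fy': 441.76444183692803, 'cx': 325.9471406299959, 'cy': 234.12297010344906, 'k1': -0.017405614056537448, 'rvec': array([ 0.78108022,  2.42066208, -1.27908937]), 'tvec': array([ 435.18867552,  -56.53864467, 1296.64920402])}
top {'fx': 618.3717272323167, 'fy': 618.3717272323167, 'cx': 316.274087657279, 'cy': 238.08238539352445, 'k1': -0.08250053143206967, 'rvec': array([ 2.08497653, -2.14755649,  0.21985701]), 'tvec': array([ -28.38790073,  532.04922391, 1521.29905099])}
wrist {'fx': 366.4178758537008, 'fy': 366.4178758537008, 'cx': 318.88247721419367, 'cy': 242.47837394146808, 'k1': 0.010227165958075862, 'rvec': array([-2.33038787, -1.71080303, -0.25321648]), 'tvec': array([-673.68614852,  -35.86027927,  391.29188293])}
```

View pics/scene0.png

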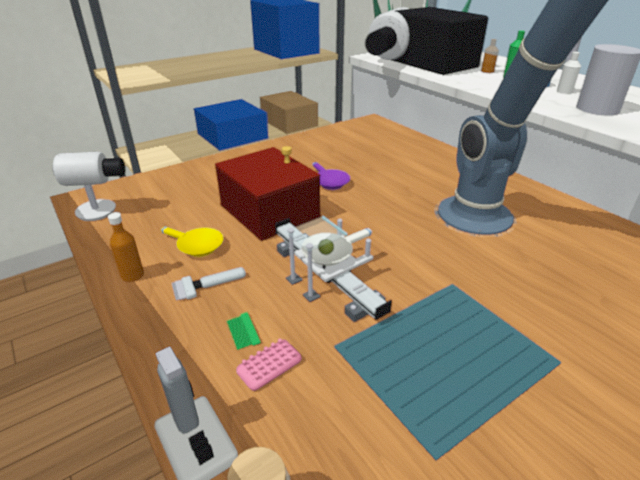

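View pics/top0.png

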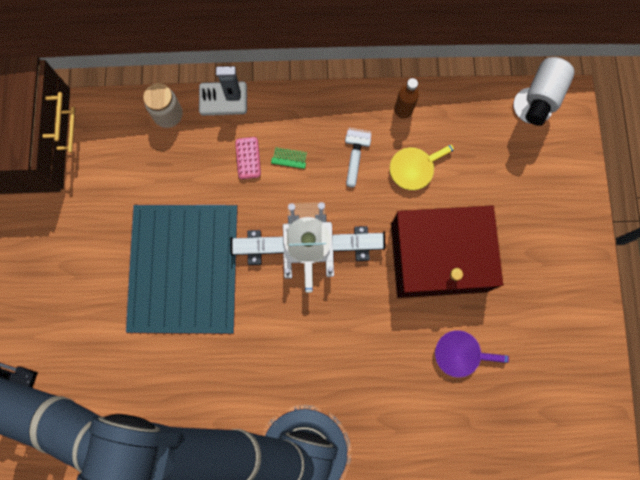

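View pics/wrist0.png

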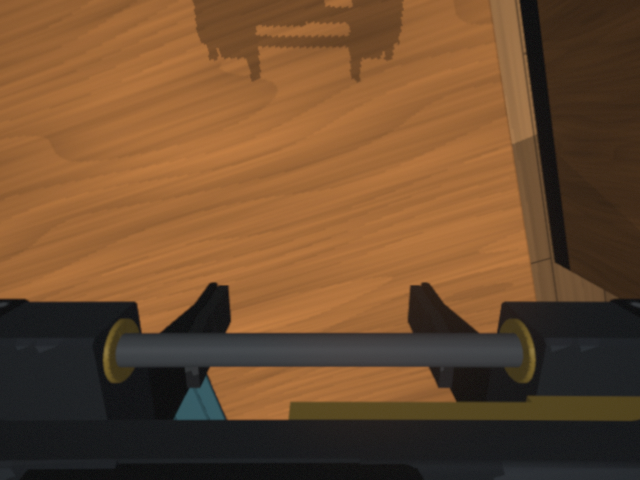

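The white dish with the green ball is at top (308,240), with its handle going down to (309,290). The decoys are the yellow dish at (412,168) and the purple one at (458,354). The mat lies on the left of the top view, which is +y, and the caddy is on the right. Next I'll enlarge to confirm and measure.

```bash
cat > h.py <<'E'
import numpy as np, cv2
from bench import robot, imaging
def proj(m,P):
    R=cv2.Rodrigues(np.array(m["rvec"]))[0]
    c=np.atleast_2d(P)@R.T+m["tvec"]; s=c[:,:2]/c[:,2:]
    s=s*(1+m["k1"]*(s**2).sum(1,keepdims=True))
    return s*[m["fx"],m["fy"]]+[m["cx"],m["cy"]]
def unproj(m,uv,z):
    R=cv2.Rodrigues(np.array(m["rvec"]))[0]
    uv=np.atleast_2d(uv).astype(float); d=(uv-[m["cx"],m["cy"]])/[m["fx"],m["fy"]]; s=d.copy()
    for _ in range(20): s=d/(1+m["k1"]*(s**2).sum(1,keepdims=True))
    r=np.c_[s,np.ones(len(s))]@R; o=-R.T@m["tvec"]
    z=np.broadcast_to(z,len(s))
    return o+r*((z-o[2])/r[:,2])[:,None]
def crop(src,x0,y0,x1,y1,k,out):
    im=cv2.imread(src)[y0:y1,x0:x1]; im=cv2.resize(im,None,fx=k,fy=k,interpolation=cv2.INTER_CUBIC)
    for x in range((x0+19)//20*20,x1,20): cv2.putText(im,str(x),((x-x0)*k,10),0,.35,(255,255,255),1);cv2.line(im,((x-x0)*k,12),((x-x0)*k,18),(255,255,255),1)
    for y in range((y0+19)//20*20,y1,20): cv2.putText(im,str(y),(0,(y-y0)*k+4),0,.35,(255,255,255),1);cv2.line(im,(24,(y-y0)*k),(30,(y-y0)*k),(255,255,255),1)
    cv2.imwrite(out,im)
E
python3 - <<'E'
from h import *
crop("pics/top0.png",225,195,390,305,4,"pics/tc.png")
crop("pics/scene0.png",265,200,395,325,4,"pics/sc.png")
crop("pics/top0.png",120,195,250,340,4,"pics/tm.png")
E
```

```text
(no output)
```

View pics/tc.png

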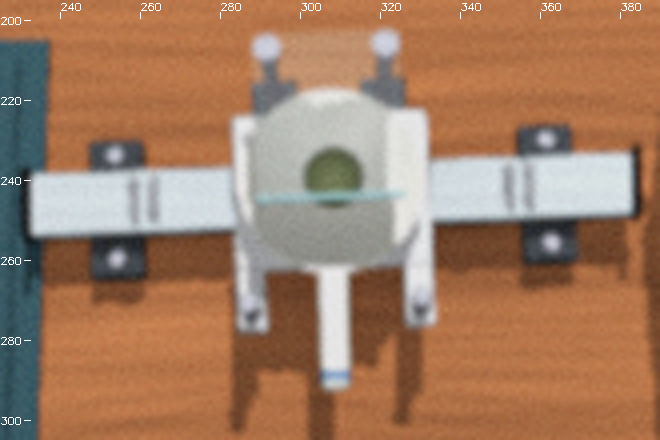

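View pics/sc.png

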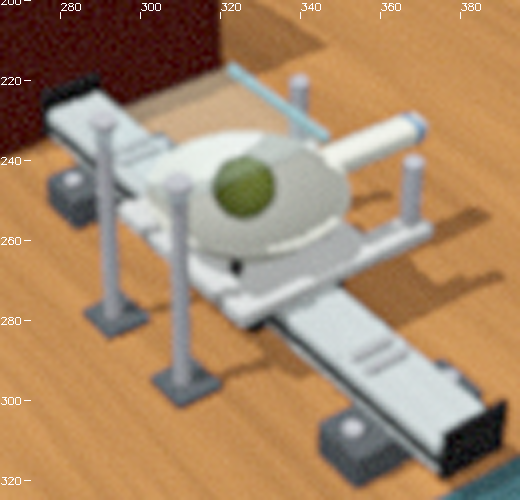

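View pics/tm.png

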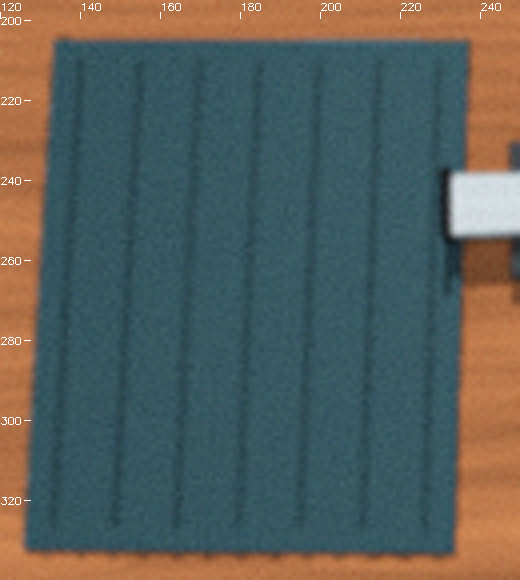

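Run:
```python
from h import *
np.set_printoptions(precision=1,suppress=True)
m=imaging.camera_model("top"); s=imaging.camera_model("scene")
r=unproj(m,[(232.5,238),(232.5,254.2),(383.2,233.2),(383.2,249)],45);print("rail",r)
a=(r[0]+r[1])/2;b=(r[2]+r[3])/2;d=a-b;print((a+b)/2,np.linalg.norm(d),np.degrees(np.arctan2(-d[0],d[1])))
q=unproj(m,[(133.5,205.2),(237.2,205.2),(233.2,333.2),(126.2,332.5)],6);print("mat",q,q.mean(0))
print([np.linalg.norm(q[i]-q[i-1]) for i in range(4)])
for i,j in((0,1),(3,2),(3,0),(2,1)):
    e=q[i]-q[j]; print(np.degrees(np.arctan2(-e[0],e[1])))
print("posts",unproj(m,[(287.5,270),(330,269.5)],105))
print("handle",unproj(m,[(308.7,291.5),(308.3,262)],28))
print("scene posts",unproj(s,[(340,220),(368,239.5)],105), unproj(s,[(368.5,230.5)],28))
print("scene mat",unproj(s,[(337,348),(450,286),(558,361),(437,450)],6))
print("ball",unproj(m,[(308,239)],60+28),unproj(s,[(326,247)],88))
```

```text
rail [[ 539.4  170.7   45. ]
 [ 497.2  170.8   45. ]
 [ 540.6 -216.5   45. ]
 [ 499.3 -214.3   45. ]]
[519.1 -22.3  45. ] 386.2044496897141 0.2497536890145102
mat [[645.1 441.7   6. ]
 [636.3 163.2   6. ]
 [299.1 175.1   6. ]
 [307.5 451.4   6. ]] [472.  307.8   6. ]
[np.float64(337.67168353695786), np.float64(278.7217163358949), np.float64(337.4189055208762), np.float64(276.451955882652)]
-1.7949064904261074
-1.7422329489057549
88.36309713882521
87.97777576284169
posts [[443.2  28.8 105. ]
 [441.3 -74.9 105. ]]
handle [[398.1 -20.9  28. ]
 [474.2 -21.9  28. ]]
scene posts [[441.1 -75.9 105. ]
 [439.5  26.9 105. ]] [[335.6 -86.   28. ]]
scene mat [[635.1 171.7   6. ]
 [309.9 176.7   6. ]
 [310.1 446.3   6. ]
 [632.7 431.2   6. ]]
ball [[522.3 -23.2  88. ]] [[520.6 -24.   88. ]]
```

```bash
cat >> h.py <<'E'
from scipy.spatial.transform import Rotation as Ro
def plan(pos,yaw):
    """tool-frame delta from measured pose to pos, tool down, y_tool at yaw deg"""
    st=robot.read_state(); R=Ro.from_rotvec(st["ee_rot"]).as_matrix()
    c,s=np.cos(np.radians(yaw)),np.sin(np.radians(yaw))
    y=np.array([c,s,0]);z=np.array([0,0,-1.]);T=np.c_[np.cross(y,z),y,z]
    d=R.T@(np.array(pos)-st["tcp_pos"])/10
    w=np.degrees(Ro.from_matrix(R.T@T).as_rotvec())
    print("t",round(st["t"],2),"pos",st["tcp_pos"].round(1),"ytool",np.degrees(np.arctan2(R[1,1],R[0,1])).round(1),"zt",R[:,2].round(4),"F",st["ft_force"].round(1),"w",round(st["grip_width"]*87,1),"q",st["joint_pos"].round(2))
    print("T cm",d.round(2),"W deg",w.round(1))
E
python3 -c "
from h import *
np.set_printoptions(precision=1,suppress=True)
m=imaging.camera_model('top'); s=imaging.camera_model('scene')
print('handle',unproj(m,[(308.9,291.5),(308.3,263)],88),unproj(s,[(369,230)],81))
plan([430,300,204],-90)"
```

```text
handle [[391.  -21.8  88. ]
 [461.8 -22.3  88. ]] [[387.5 -28.2  81. ]]
t 0.15 pos [203.1 643.2 204.3] ytool 72.5 zt [-0. -0. -1.] F [ 0.1 -0.7  0.3] w 87.1 q [-1.3  0.5 -0.1  1.5  0.   1.1 -0.1]
T cm [-32.  -25.9   0.1] W deg [ -0.    0.1 162.5]
```

```bash
python3 -m pendant '[{"tx":-3.2,"ty":-2.6,"tz":0,"wx":0,"wy":0,"wz":7,"gripper":0},{"tx":-6.4,"ty":-5.2,"tz":0,"wx":0,"wy":0,"wz":14,"gripper":0.2},{"tx":-9.6,"ty":-7.8,"tz":0,"wx":0,"wy":0,"wz":21,"gripper":0.2},{"tx":-12.8,"ty":-10.4,"tz":0,"wx":0,"wy":0,"wz":28,"gripper":0.2},{"tx":-16,"ty":-13,"tz":0,"wx":0,"wy":0,"wz":35,"gripper":0.2}]'; python3 -c "
from h import *
plan([430,300,204],-90)"
```

```text
t: 0.57
tcp_pos: [317.3, 469.6, 204.9]
ee_rot: [-1.398, -2.813, 0.0]
ft_force: [1.9, -0.1, -0.4]
grip_width: 0.704
t 0.57 pos [317.3 469.6 204.9] ytool 37.1 zt [-2.e-04 -2.e-04 -1.e+00] F [ 1.9 -0.1 -0.4] w 61.3 q [-1.15  0.29  0.12  1.8  -0.04  1.05 -0.36]
T cm [-20.33  -1.26   0.09] W deg [ -0.    0.  127.1]
```

```bash
python3 -m pendant '[{"tx":-4,"ty":-0.3,"tz":0,"wx":0,"wy":0,"wz":7,"gripper":0.2},{"tx":-8,"ty":-0.6,"tz":0,"wx":0,"wy":0,"wz":14,"gripper":0.2},{"tx":-12,"ty":-0.9,"tz":0,"wx":0,"wy":0,"wz":21,"gripper":0.2},{"tx":-16,"ty":-1.1,"tz":0,"wx":0,"wy":0,"wz":28,"gripper":0.2},{"tx":-20,"ty":-1.3,"tz":0,"wx":0,"wy":0,"wz":35,"gripper":0.2}]'; python3 -c "
from h import *
plan([442,140,200],-90)"
```

```text
t: 0.98
tcp_pos: [428.5, 303.1, 205.2]
ee_rot: [-2.179, -2.262, -0.0]
ft_force: [0.9, 1.8, -0.7]
grip_width: 0.412
t 0.98 pos [428.5 303.1 205.2] ytool 2.1 zt [-2.e-04  3.e-04 -1.e+00] F [ 0.9  1.8 -0.7] w 35.9 q [-0.96  0.22  0.32  1.9  -0.08  1.03 -0.57]
T cm [-16.35   0.74   0.51] W deg [-0.  -0.  92.1]
```

```bash
python3 -m pendant '[{"tx":-3.3,"ty":0.1,"tz":0,"wx":0,"wy":0,"wz":7,"gripper":0.2},{"tx":-6.6,"ty":0.3,"tz":0,"wx":0,"wy":0,"wz":14,"gripper":0.2},{"tx":-9.9,"ty":0.4,"tz":0,"wx":0,"wy":0,"wz":21,"gripper":0.2},{"tx":-13.1,"ty":0.6,"tz":0,"wx":0,"wy":0,"wz":28,"gripper":0.2},{"tx":-16.3,"ty":0.7,"tz":0,"wx":0,"wy":0,"wz":35,"gripper":0.2}]'; python3 -c "
from h import *
plan([442,29,150],-90)"
```

```text
t: 1.4
tcp_pos: [441.9, 140.7, 205.0]
ee_rot: [-2.759, -1.502, -0.0]
ft_force: [0.2, 0.1, 0.8]
grip_width: 0.399
t 1.4 pos [441.9 140.7 205. ] ytool -32.9 zt [-1.e-04  3.e-04 -1.e+00] F [0.2 0.1 0.8] w 34.7 q [-0.85  0.12  0.49  2.04 -0.07  1.   -0.89]
T cm [-9.38  6.08  5.5 ] W deg [-0.  -0.  57.1]
```

```bash
python3 -m pendant '[{"tx":-1.9,"ty":1.2,"tz":0,"wx":0,"wy":0,"wz":7,"gripper":0.2},{"tx":-3.8,"ty":2.4,"tz":0,"wx":0,"wy":0,"wz":14,"gripper":0.2},{"tx":-5.6,"ty":3.6,"tz":1,"wx":0,"wy":0,"wz":21,"gripper":0.2},{"tx":-7.5,"ty":4.8,"tz":3,"wx":0,"wy":0,"wz":28,"gripper":0.2},{"tx":-9.4,"ty":6.1,"tz":5,"wx":0,"wy":0,"wz":35,"gripper":0.2}]'; python3 -m pendant '[{"tx":0,"ty":0,"tz":0,"wx":0,"wy":0,"wz":7,"gripper":0.2},{"tx":0,"ty":0,"tz":0,"wx":0,"wy":0,"wz":14,"gripper":0.2},{"tx":0,"ty":0,"tz":0,"wx":0,"wy":0,"wz":22,"gripper":0.2},{"tx":0,"ty":0,"tz":0,"wx":0,"wy":0,"wz":22.1,"gripper":0.2},{"tx":0,"ty":0,"tz":0,"wx":0,"wy":0,"wz":22.1,"gripper":0.2}]'; python3 -c "
from h import *
plan([442,29,93],-90)
m=imaging.camera_model('wrist')
print(proj(m,[[441.5,29,105],[441,29,60]]))
for n in ('wrist','top','scene'): cv2.imwrite('pics/%s1.png'%n,imaging.get_image(n)[:,:,::-1])
"
```

```text
t: 1.82
tcp_pos: [443.2, 29.7, 155.1]
ee_rot: [-3.082, -0.604, -0.004]
ft_force: [1.5, 1.6, -0.5]
grip_width: 0.404
t: 2.23
tcp_pos: [442.8, 30.5, 155.1]
ee_rot: [-3.142, -0.015, 0.0]
ft_force: [-0.3, -0.2, -0.4]
grip_width: 0.398
t 2.23 pos [442.8  30.5 155.1] ytool -89.5 zt [-2.e-04  0.e+00 -1.e+00] F [-0.3 -0.2 -0.4] w 34.6 q [-0.78  0.16  0.69  2.14 -0.14  0.88 -1.57]
T cm [-0.08  0.15  6.21] W deg [-0.   0.   0.5]
[[320.38519376 258.5958086 ]
 [320.14413226 239.98800167]]
```

View pics/wrist1.png

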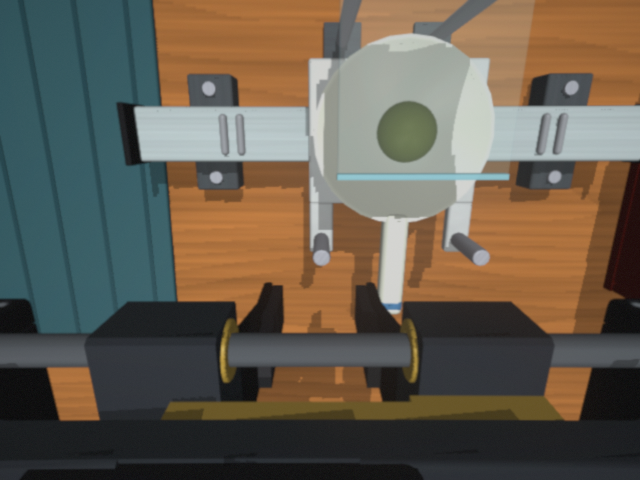

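View pics/scene1.png

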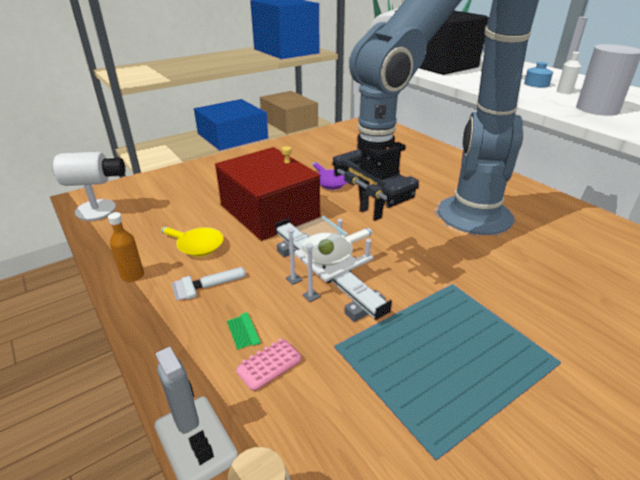

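The wrist view shows the left post top at (321,257) and the handle at (393,265), and both match the predictions to within 1–2 px. I'll lower around the left post.

```bash
python3 -m pendant '[{"tx":-0.1,"ty":0.15,"tz":1,"wx":0,"wy":0,"wz":0.5,"gripper":0.2},{"tx":-0.1,"ty":0.15,"tz":2.5,"wx":0,"wy":0,"wz":0.5,"gripper":0.2},{"tx":-0.1,"ty":0.15,"tz":4,"wx":0,"wy":0,"wz":0.5,"gripper":0.2},{"tx":-0.1,"ty":0.15,"tz":5.5,"wx":0,"wy":0,"wz":0.5,"gripper":0.2},{"tx":-0.1,"ty":0.15,"tz":6.2,"wx":0,"wy":0,"wz":0.5,"gripper":0.2}]'; python3 -c "
from h import *
plan([442,28.8,93],-90)
m=imaging.camera_model('wrist')
print(proj(m,[[441.5,29,105],[441,29,60]]))
for n in ('wrist',): cv2.imwrite('pics/%s2.png'%n,imaging.get_image(n)[:,:,::-1])
"
```

```text
t: 2.8
tcp_pos: [440.4, 28.6, 91.1]
ee_rot: [3.141, -0.003, -0.005]
ft_force: [0.4, 0.2, 1.5]
grip_width: 0.399
t 2.8 pos [440.4  28.6  91.1] ytool -90.1 zt [-0.0032 -0.001  -1.    ] F [0.4 0.2 1.5] w 34.7 q [-0.71  0.28  0.65  2.21 -0.25  0.73 -1.46]
T cm [ 0.16 -0.02 -0.19] W deg [ 0.1  0.2 -0.1]
[[317.16094939 297.28608613]
 [317.40842408 265.88787548]]
```

View pics/wrist2.png

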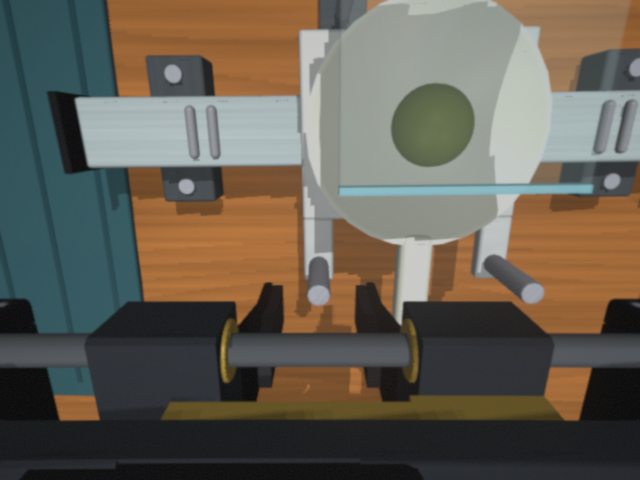

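The post top is at (318,296), centred between the jaws. I'll close gently.

```bash
python3 -m pendant '[{"tx":0,"ty":0,"tz":0,"wx":0,"wy":0,"wz":0,"gripper":0.4},{"tx":0,"ty":0,"tz":0,"wx":0,"wy":0,"wz":0,"gripper":0.55},{"tx":0,"ty":0,"tz":0,"wx":0,"wy":0,"wz":0,"gripper":0.62},{"tx":0,"ty":0,"tz":0,"wx":0,"wy":0,"wz":0,"gripper":0.67},{"tx":0,"ty":0,"tz":0,"wx":0,"wy":0,"wz":0,"gripper":0.7}]';python3 -m pendant '[{"tx":0,"ty":0,"tz":0,"wx":0,"wy":0,"wz":0,"gripper":0.72},{"tx":0,"ty":0,"tz":0,"wx":0,"wy":0,"wz":0,"gripper":0.74},{"tx":0,"ty":0,"tz":0,"wx":0,"wy":0,"wz":0,"gripper":0.8},{"tx":0,"ty":0,"tz":0,"wx":0,"wy":0,"wz":0,"gripper":0.9},{"tx":0,"ty":0,"tz":0,"wx":0,"wy":0,"wz":0,"gripper":0.9}]'; python3 -c "
from h import *
plan([441,148.8,93],-90)
cv2.imwrite('pics/w3.png',imaging.get_image('wrist')[:,:,::-1])
"
```

```text
t: 3.27
tcp_pos: [442.4, 29.0, 93.7]
ee_rot: [-3.141, 0.003, -0.002]
ft_force: [0.3, -0.5, -0.2]
grip_width: 0.174
t: 3.68
tcp_pos: [442.0, 28.9, 93.1]
ee_rot: [-3.142, 0.003, -0.0]
ft_force: [0.5, 0.3, 0.5]
grip_width: 0.065
t 3.68 pos [442.   28.9  93.1] ytool -90.1 zt [ 0.e+00  1.e-04 -1.e+00] F [0.5 0.3 0.5] w 5.7 q [-0.71  0.28  0.66  2.21 -0.25  0.73 -1.46]
T cm [-1.200e-01 -1.199e+01  1.000e-02] W deg [-0.  -0.  -0.1]
```

View pics/w3.png

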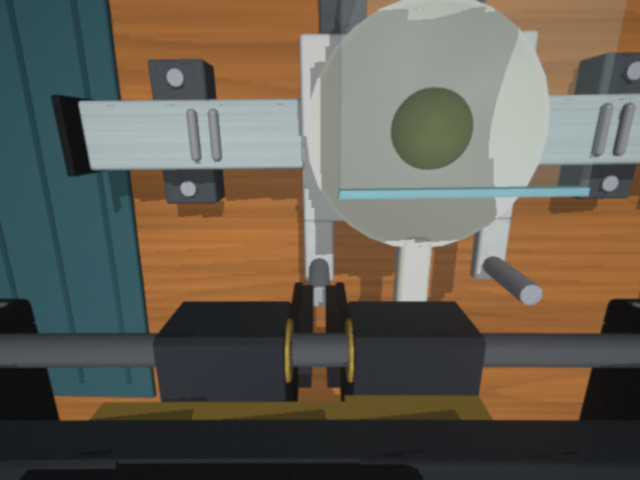

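```bash
python3 -c "
from h import *
np.set_printoptions(precision=1,suppress=True)
m=imaging.camera_model('wrist');R=cv2.Rodrigues(m['rvec'])[0];print('cam',-R.T@m['tvec'],R)
print(proj(m,[[442,29,71],[442,29,90],[442,29,105],[451.5,29,71],[432.5,29,71],[451.5,29,110]]))
print(unproj(m,[(318,265)],105), unproj(m,[(319,262)],105))
cv2.imwrite('pics/s3.png',imaging.get_image('scene')[:,:,::-1]);cv2.imwrite('pics/t3.png',imaging.get_image('top')[:,:,::-1])
crop('pics/s3.png',300,190,430,315,5,'pics/s3c.png')
crop('pics/t3.png',240,195,390,305,5,'pics/t3c.png')
"
```

```text
cam [521.6  28.4 272.4] [[-0.  -1.   0. ]
 [-1.   0.   0.3]
 [-0.3  0.  -1. ]]
[[317.9 272.2]
 [317.8 285.2]
 [317.7 297.3]
 [317.9 257. ]
 [317.9 287.1]
 [317.7 283.7]]
[[459.2  28.8 105. ]] [[460.8  28.4 105. ]]
```

View pics/s3c.png

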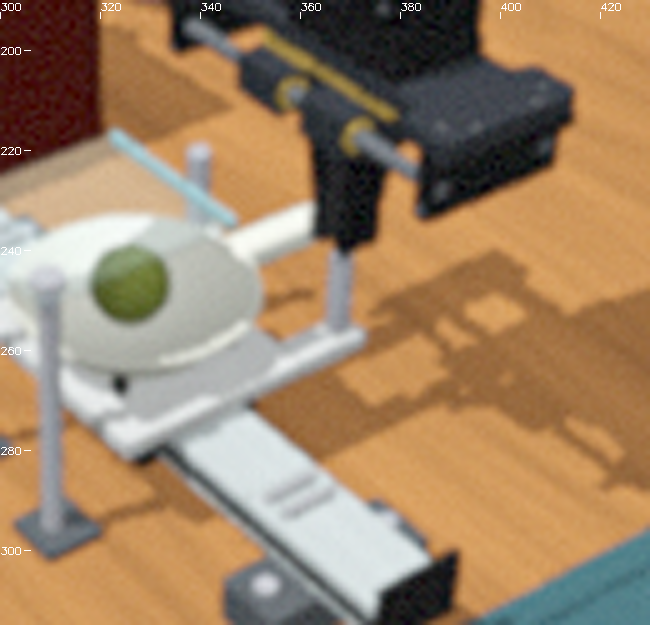

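View pics/t3c.png

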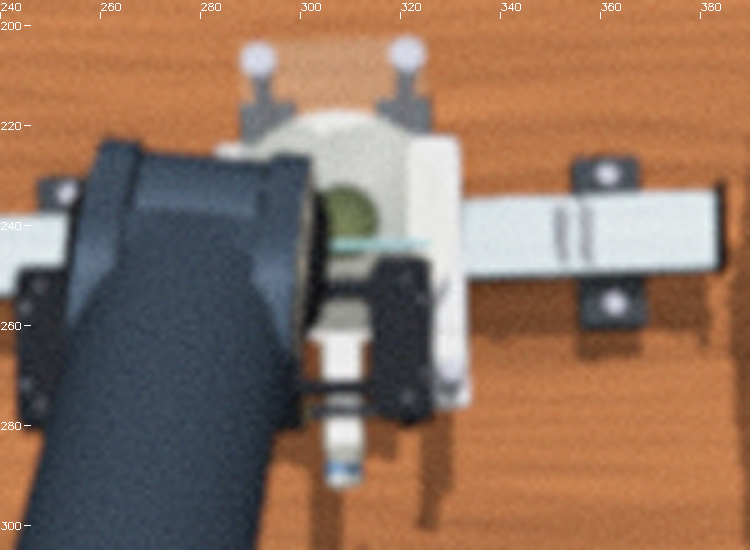

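```bash
python3 -c "
from h import *
np.set_printoptions(precision=1,suppress=True)
m=imaging.camera_model('scene')
print(proj(m,[[442,29,71],[442,29,90],[442,29,105],[442,29,60],[432.5,29,71],[422,29,71]]))
s=robot.read_state();print(s['tcp_pos'],s['grip_width']*87)
"
```

```text
[[366.9 252.3]
 [367.4 245.7]
 [367.8 240.3]
 [366.6 256.1]
 [370.  250.9]
 [373.5 249.4]]
[441.9  28.8  93.1] 4.891467712067529
```

```bash
python3 -c "
from h import *
np.set_printoptions(precision=1,suppress=True)
m=imaging.camera_model('scene');w=imaging.camera_model('wrist')
for z in range(70,125,5): print(z,unproj(w,[(318,284),(318,385)],z)[:,:2].ravel(),unproj(m,[(368,239)],z)[:,:2].ravel())
cv2.imwrite('pics/w4.png',imaging.get_image('wrist')[:,:,::-1])
crop('pics/w4.png',240,220,400,340,5,'pics/w4c.png')
"
```

```text
70 [434.1  28.9 362.6  29.1] [403.8 -11.8]
75 [436.2  28.9 366.5  29. ] [408.7  -6.5]
80 [438.4  28.9 370.4  29. ] [413.6  -1.2]
85 [440.5  28.9 374.4  29. ] [418.6   4.1]
90 [442.7  28.9 378.3  29. ] [423.5   9.4]
95 [444.9  28.9 382.2  29. ] [428.4  14.7]
100 [447.   28.9 386.2  29. ] [433.3  20.1]
105 [449.2  28.8 390.1  28.9] [438.2  25.4]
110 [451.4  28.8 394.   28.9] [443.2  30.7]
115 [453.5  28.8 397.9  28.9] [448.1  36. ]
120 [455.7  28.8 401.9  28.9] [453.   41.3]
```

View pics/w4c.png

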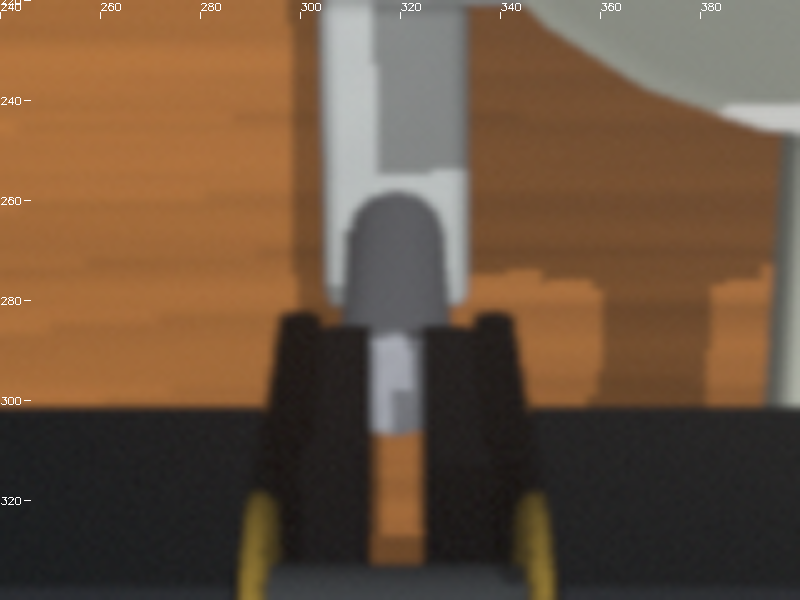

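The jaws shut to 5 mm with no force, and both cameras put the fingertips at about z = 108 where the state implies 71. So the fingers really end about 37 mm higher than stated, above the post. I'll allow for that offset: reopen, go 30 mm lower and look again.

```bash
python3 -m pendant '[{"tx":0,"ty":0,"tz":0,"wx":0,"wy":0,"wz":0,"gripper":0.2},{"tx":0,"ty":0,"tz":0,"wx":0,"wy":0,"wz":0,"gripper":0.2},{"tx":0,"ty":0,"tz":0,"wx":0,"wy":0,"wz":0,"gripper":0.2},{"tx":0,"ty":0,"tz":0,"wx":0,"wy":0,"wz":0,"gripper":0.2},{"tx":0,"ty":0,"tz":0,"wx":0,"wy":0,"wz":0,"gripper":0.2}]';python3 -m pendant '[{"tx":0,"ty":0,"tz":0.6,"wx":0,"wy":0,"wz":0,"gripper":0.2},{"tx":0,"ty":0,"tz":1.2,"wx":0,"wy":0,"wz":0,"gripper":0.2},{"tx":0,"ty":0,"tz":1.8,"wx":0,"wy":0,"wz":0,"gripper":0.2},{"tx":0,"ty":0,"tz":2.4,"wx":0,"wy":0,"wz":0,"gripper":0.2},{"tx":0,"ty":0,"tz":3,"wx":0,"wy":0,"wz":0,"gripper":0.2}]'; python3 -c "
from h import *
plan([442,28.8,93],-90)
cv2.imwrite('pics/w5.png',imaging.get_image('wrist')[:,:,::-1])
cv2.imwrite('pics/s5.png',imaging.get_image('scene')[:,:,::-1])
crop('pics/s5.png',300,190,430,315,5,'pics/s5c.png')
"
```

```text
t: 4.3
tcp_pos: [441.9, 28.9, 93.1]
ee_rot: [-3.142, 0.003, 0.0]
ft_force: [-0.7, 0.7, 0.8]
grip_width: 0.339
t: 4.72
tcp_pos: [441.7, 28.8, 62.2]
ee_rot: [3.141, -0.003, -0.001]
ft_force: [0.6, -0.7, -0.0]
grip_width: 0.394
t 4.72 pos [441.7  28.8  62.2] ytool -90.1 zt [-8.e-04 -3.e-04 -1.e+00] F [ 0.6 -0.7 -0. ] w 34.3 q [-0.67  0.34  0.62  2.23 -0.32  0.66 -1.4 ]
T cm [ 0.03 -0.   -3.08] W deg [ 0.   0.  -0.1]
```

View pics/w5.png

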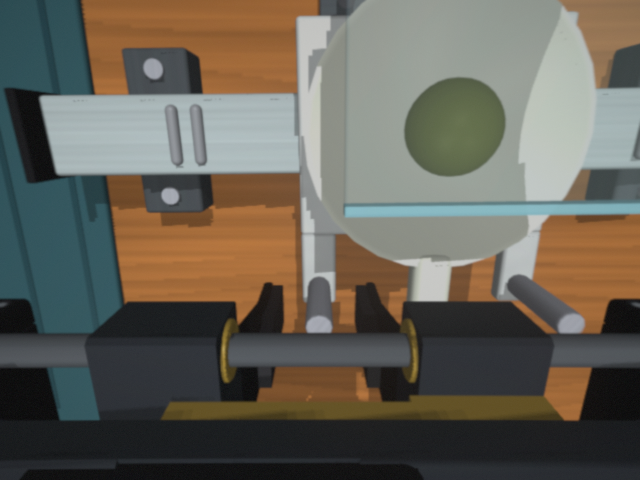

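View pics/s5c.png

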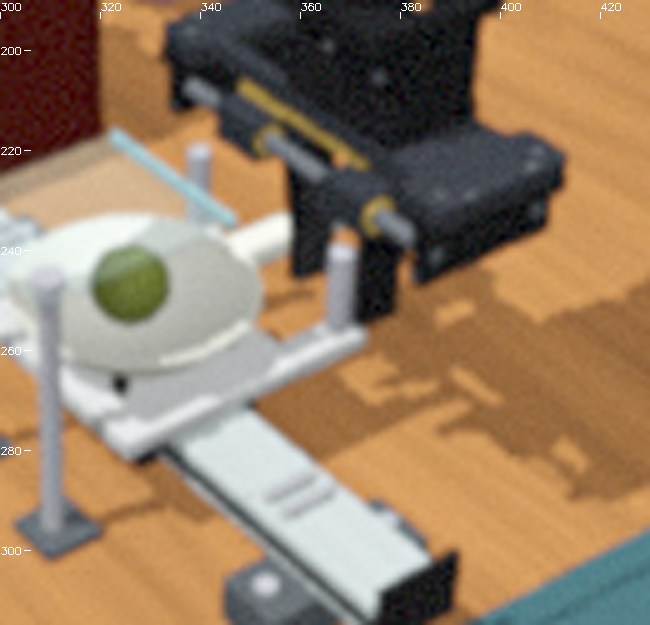

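```bash
python3 -c "
from h import *
np.set_printoptions(precision=1,suppress=True)
m=imaging.camera_model('scene');R=cv2.Rodrigues(m['rvec'])[0];print('cam',-R.T@m['tvec'])
w=imaging.camera_model('wrist')
for dx in (0,-10,-20):
  for z in (40,60,77):
    P=[[442+dx+a,29+b,z] for a,b in((9.5,17.2),(9.5,32),(-9.5,17.2),(-9.5,32),(9.5,-17),(9.5,-32))]
    print(dx,z,proj(m,P).tolist() and proj(m,P).round(0).astype(int).tolist(), proj(w,P).round(0).astype(int).tolist())
crop('pics/s5.png',325,225,395,270,10,'pics/s5d.png')
crop('pics/w5.png',220,260,420,400,4,'pics/w5c.png')
"
```

```text
cam [1003.6  636.5  679.4]
0 40 [[368, 268], [372, 271], [374, 265], [378, 268], [358, 261], [354, 258]] [[288, 256], [262, 256], [289, 286], [264, 286], [347, 255], [373, 255]]
0 60 [[368, 261], [373, 265], [375, 258], [379, 262], [359, 254], [355, 251]] [[285, 268], [257, 268], [286, 301], [258, 301], [350, 268], [378, 268]]
0 77 [[369, 255], [373, 259], [375, 252], [379, 256], [359, 248], [355, 245]] [[282, 281], [251, 281], [283, 316], [253, 316], [352, 280], [383, 280]]
-10 40 [[371, 267], [375, 270], [377, 264], [381, 267], [362, 259], [358, 256]] [[288, 272], [263, 272], [289, 301], [264, 301], [346, 272], [372, 271]]
-10 60 [[372, 260], [376, 263], [378, 257], [382, 260], [362, 253], [358, 249]] [[285, 285], [258, 285], [286, 317], [259, 317], [349, 285], [377, 285]]
-10 77 [[372, 254], [376, 257], [378, 251], [383, 254], [362, 247], [358, 244]] [[282, 299], [252, 299], [283, 334], [254, 334], [352, 299], [382, 299]]
-20 40 [[374, 265], [379, 268], [380, 262], [385, 265], [365, 258], [361, 255]] [[289, 287], [264, 287], [289, 316], [265, 316], [346, 287], [371, 287]]
-20 60 [[375, 258], [379, 261], [381, 255], [385, 258], [365, 251], [361, 248]] [[286, 302], [259, 302], [287, 333], [260, 333], [349, 302], [376, 302]]
-20 77 [[375, 252], [380, 255], [382, 249], [386, 253], [366, 245], [362, 242]] [[283, 318], [253, 318], [284, 351], [255, 351], [351, 318], [381, 318]]
```

View pics/s5d.png

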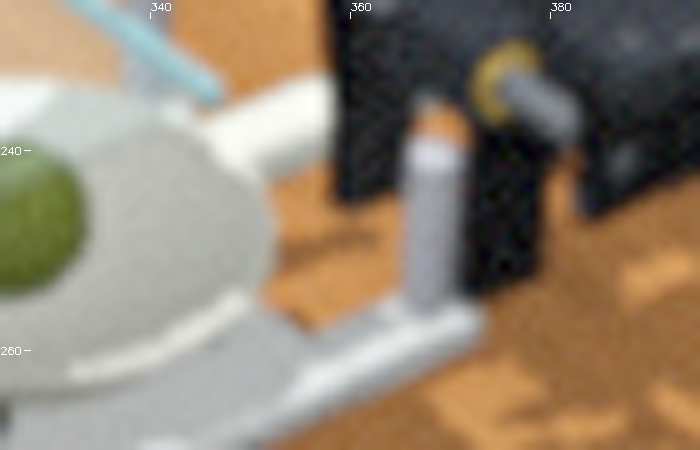

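View pics/w5c.png

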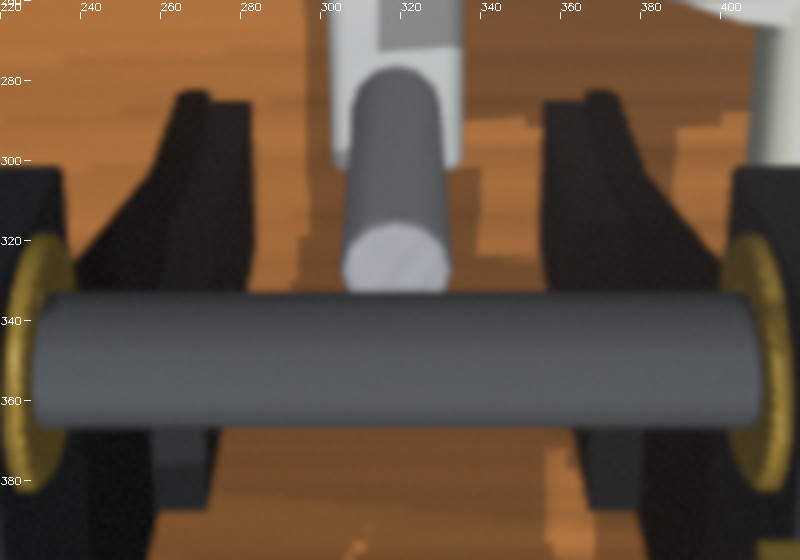

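The fingertips are now about z 80, straddling the post with roughly 25 mm of overlap. That confirms the tips sit about 18 mm above the reported TCP. I'll go 7 mm lower and close.

```bash
python3 -m pendant '[{"tx":0,"ty":0,"tz":0.4,"wx":0,"wy":0,"wz":0,"gripper":0.4},{"tx":0,"ty":0,"tz":0.7,"wx":0,"wy":0,"wz":0,"gripper":0.55},{"tx":0,"ty":0,"tz":0.7,"wx":0,"wy":0,"wz":0,"gripper":0.62},{"tx":0,"ty":0,"tz":0.7,"wx":0,"wy":0,"wz":0,"gripper":0.67},{"tx":0,"ty":0,"tz":0.7,"wx":0,"wy":0,"wz":0,"gripper":0.7}]';python3 -m pendant '[{"tx":0,"ty":0,"tz":0,"wx":0,"wy":0,"wz":0,"gripper":0.71},{"tx":0,"ty":0,"tz":0,"wx":0,"wy":0,"wz":0,"gripper":0.72},{"tx":0,"ty":0,"tz":0,"wx":0,"wy":0,"wz":0,"gripper":0.73},{"tx":0,"ty":0,"tz":0,"wx":0,"wy":0,"wz":0,"gripper":0.75},{"tx":0,"ty":0,"tz":0,"wx":0,"wy":0,"wz":0,"gripper":0.8}]'; python3 -c "
from h import *
plan([441.5,148.8,55],-90)
cv2.imwrite('pics/w6.png',imaging.get_image('wrist')[:,:,::-1])
"
```

```text
t: 5.23
tcp_pos: [442.1, 28.9, 56.2]
ee_rot: [-3.141, 0.003, -0.0]
ft_force: [0.3, -0.8, 0.6]
grip_width: 0.174
t: 5.65
tcp_pos: [442.0, 28.9, 56.2]
ee_rot: [-3.141, 0.003, -0.0]
ft_force: [-0.2, -0.6, 1.0]
grip_width: 0.127
t 5.65 pos [442.   28.9  56.2] ytool -90.1 zt [ 2.e-04  2.e-04 -1.e+00] F [-0.2 -0.6  1. ] w 11.0 q [-0.66  0.35  0.61  2.23 -0.33  0.64 -1.39]
T cm [ -0.08 -11.99   0.13] W deg [-0.  -0.  -0.1]
```

View pics/w6.png

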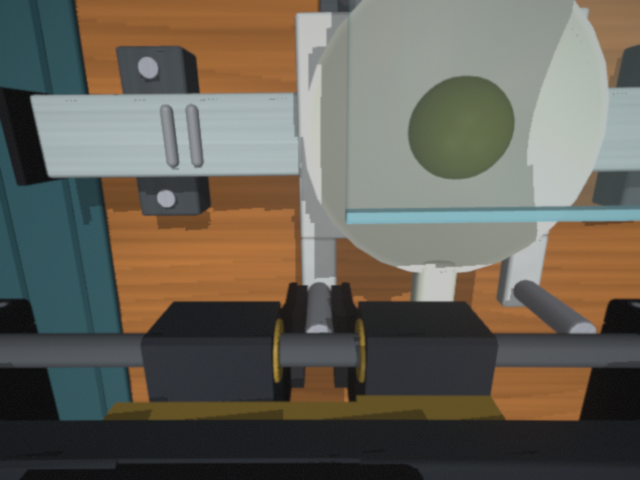

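The jaws stopped at 11 mm on the pin, so it's held. Now a smooth slide of 120 mm towards +y (ty negative).

```bash
python3 -m pendant '[{"tx":0,"ty":-0.05,"tz":0,"wx":0,"wy":0,"wz":0,"gripper":0.9},{"tx":0,"ty":-0.15,"tz":0,"wx":0,"wy":0,"wz":0,"gripper":0.9},{"tx":0,"ty":-0.3,"tz":0,"wx":0,"wy":0,"wz":0,"gripper":0.9},{"tx":0,"ty":-0.5,"tz":0,"wx":0,"wy":0,"wz":0,"gripper":0.9},{"tx":0,"ty":-0.75,"tz":0,"wx":0,"wy":0,"wz":0,"gripper":0.9}]';python3 -c "
from h import *
plan([441.5,148.8,55],-90)
cv2.imwrite('pics/w7.png',imaging.get_image('wrist')[:,:,::-1])
"
```

```text
t: 6.12
tcp_pos: [442.0, 33.3, 56.2]
ee_rot: [3.138, -0.008, 0.001]
ft_force: [-0.0, -4.7, 3.0]
grip_width: 0.128
t 6.12 pos [442.   33.3  56.2] ytool -90.3 zt [ 6.0e-04 -3.1e-03 -1.0e+00] F [-0.  -4.7  3. ] w 11.2 q [-0.68  0.35  0.61  2.23 -0.33  0.64 -1.41]
T cm [ -0.11 -11.55   0.09] W deg [ 0.2 -0.  -0.3]
```

View pics/w7.png

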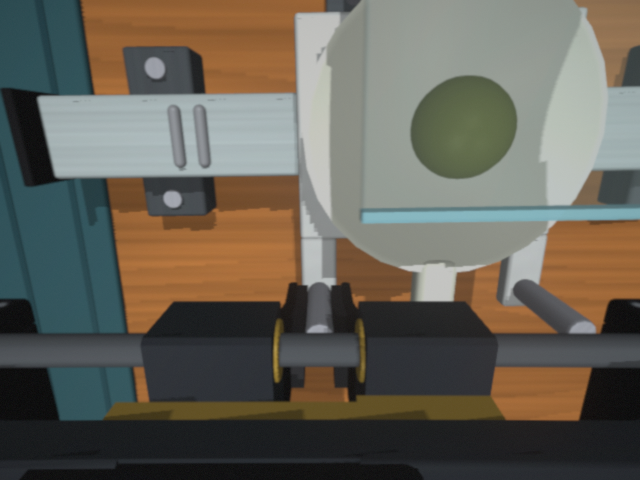

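```bash
python3 -m pendant '[{"tx":0,"ty":-0.3,"tz":0,"wx":0,"wy":0,"wz":0,"gripper":0.9},{"tx":0,"ty":-0.7,"tz":0,"wx":0,"wy":0,"wz":0,"gripper":0.9},{"tx":0,"ty":-1.1,"tz":0,"wx":0,"wy":0,"wz":0,"gripper":0.9},{"tx":0,"ty":-1.5,"tz":0,"wx":0,"wy":0,"wz":0,"gripper":0.9},{"tx":0,"ty":-1.9,"tz":0,"wx":0,"wy":0,"wz":0,"gripper":0.9}]';python3 -m pendant '[{"tx":0,"ty":-0.4,"tz":0,"wx":0,"wy":0,"wz":0,"gripper":0.9},{"tx":0,"ty":-0.8,"tz":0,"wx":0,"wy":0,"wz":0,"gripper":0.9},{"tx":0,"ty":-1.2,"tz":0,"wx":0,"wy":0,"wz":0,"gripper":0.9},{"tx":0,"ty":-1.6,"tz":0,"wx":0,"wy":0,"wz":0,"gripper":0.9},{"tx":0,"ty":-2,"tz":0,"wx":0,"wy":0,"wz":0,"gripper":0.9}]';python3 -m pendant '[{"tx":0,"ty":-0.4,"tz":0,"wx":0,"wy":0,"wz":0,"gripper":0.9},{"tx":0,"ty":-0.8,"tz":0,"wx":0,"wy":0,"wz":0,"gripper":0.9},{"tx":0,"ty":-1.2,"tz":0,"wx":0,"wy":0,"wz":0,"gripper":0.9},{"tx":0,"ty":-1.6,"tz":0,"wx":0,"wy":0,"wz":0,"gripper":0.9},{"tx":0,"ty":-2,"tz":0,"wx":0,"wy":0,"wz":0,"gripper":0.9}]';python3 -m pendant '[{"tx":0,"ty":-0.4,"tz":0,"wx":0,"wy":0,"wz":0,"gripper":0.9},{"tx":0,"ty":-0.8,"tz":0,"wx":0,"wy":0,"wz":0,"gripper":0.9},{"tx":0,"ty":-1.2,"tz":0,"wx":0,"wy":0,"wz":0,"gripper":0.9},{"tx":0,"ty":-1.6,"tz":0,"wx":0,"wy":0,"wz":0,"gripper":0.9},{"tx":0,"ty":-2,"tz":0,"wx":0,"wy":0,"wz":0,"gripper":0.9}]';python3 -c "
from h import *
plan([441.8,148.8,55.5],-90)
cv2.imwrite('pics/w8.png',imaging.get_image('wrist')[:,:,::-1])
"
```

```text
t: 6.58
tcp_pos: [441.8, 56.3, 56.2]
ee_rot: [-3.141, 0.002, 0.001]
ft_force: [-1.7, -0.9, 5.0]
grip_width: 0.127
t: 7.0
tcp_pos: [441.6, 76.3, 56.2]
ee_rot: [-3.141, 0.002, 0.002]
ft_force: [-2.6, -1.7, 6.1]
grip_width: 0.125
t: 7.42
tcp_pos: [441.4, 96.3, 56.2]
ee_rot: [-3.141, 0.002, 0.002]
ft_force: [-2.7, -1.8, 6.5]
grip_width: 0.129
t: 7.83
tcp_pos: [441.2, 116.3, 56.2]
ee_rot: [-3.141, 0.002, 0.003]
ft_force: [-2.6, -2.2, 7.1]
grip_width: 0.123
t 7.83 pos [441.2 116.3  56.2] ytool -90.1 zt [-1.9e-03  6.0e-04 -1.0e+00] F [-2.6 -2.2  7.1] w 10.7 q [-0.83  0.37  0.59  2.2  -0.34  0.66 -1.58]
T cm [ 0.06 -3.25  0.07] W deg [-0.   0.1 -0.1]
```

View pics/w8.png

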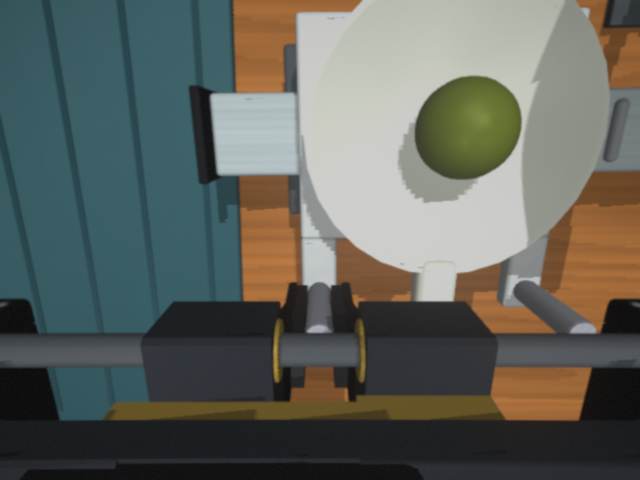

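```bash
python3 -m pendant '[{"tx":0.01,"ty":-0.4,"tz":0,"wx":0,"wy":0,"wz":0,"gripper":0.9},{"tx":0.02,"ty":-0.8,"tz":0,"wx":0,"wy":0,"wz":0,"gripper":0.9},{"tx":0.03,"ty":-1.2,"tz":0,"wx":0,"wy":0,"wz":0,"gripper":0.9},{"tx":0.04,"ty":-1.6,"tz":0,"wx":0,"wy":0,"wz":0,"gripper":0.9},{"tx":0.05,"ty":-1.95,"tz":0,"wx":0,"wy":0,"wz":0,"gripper":0.9}]';python3 -m pendant '[{"tx":0.01,"ty":-0.35,"tz":0,"wx":0,"wy":0,"wz":0,"gripper":0.9},{"tx":0.02,"ty":-0.65,"tz":0,"wx":0,"wy":0,"wz":0,"gripper":0.9},{"tx":0.03,"ty":-0.9,"tz":0,"wx":0,"wy":0,"wz":0,"gripper":0.9},{"tx":0.03,"ty":-1.1,"tz":0,"wx":0,"wy":0,"wz":0,"gripper":0.9},{"tx":0.03,"ty":-1.25,"tz":0,"wx":0,"wy":0,"wz":0,"gripper":0.9}]';python3 -m pendant '[{"tx":0,"ty":-0.05,"tz":0,"wx":0,"wy":0,"wz":0,"gripper":0.9},{"tx":0,"ty":-0.08,"tz":0,"wx":0,"wy":0,"wz":0,"gripper":0.9},{"tx":0,"ty":-0.08,"tz":0,"wx":0,"wy":0,"wz":0,"gripper":0.9},{"tx":0,"ty":-0.08,"tz":0,"wx":0,"wy":0,"wz":0,"gripper":0.9},{"tx":0,"ty":-0.08,"tz":0,"wx":0,"wy":0,"wz":0,"gripper":0.9}]';python3 -c "
from h import *
plan([441.8,148.8,55.5],-90)
cv2.imwrite('pics/w9.png',imaging.get_image('wrist')[:,:,::-1])
"
```

```text
t: 8.3
tcp_pos: [441.0, 135.9, 56.2]
ee_rot: [-3.141, 0.001, 0.006]
ft_force: [-4.4, -2.1, 9.4]
grip_width: 0.13
t: 8.72
tcp_pos: [440.9, 148.2, 56.2]
ee_rot: [-3.141, 0.002, 0.007]
ft_force: [-4.8, -0.5, 10.1]
grip_width: 0.128
t: 9.13
tcp_pos: [440.9, 149.2, 56.2]
ee_rot: [-3.141, 0.001, 0.007]
ft_force: [-5.7, -1.5, 9.9]
grip_width: 0.127
t 9.13 pos [440.9 149.2  56.2] ytool -90.0 zt [-4.4e-03  9.0e-04 -1.0e+00] F [-5.7 -1.5  9.9] w 11.0 q [-0.89  0.38  0.59  2.18 -0.34  0.67 -1.64]
T cm [0.09 0.04 0.07] W deg [-0.1  0.3 -0. ]
```

View pics/w9.png

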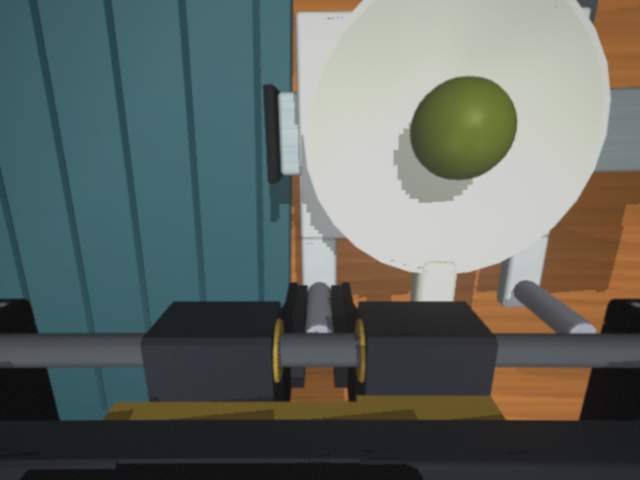

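```bash
python3 -m pendant '[{"tx":0,"ty":0,"tz":0,"wx":0,"wy":0,"wz":0,"gripper":0.7},{"tx":0,"ty":0,"tz":0,"wx":0,"wy":0,"wz":0,"gripper":0.6},{"tx":0,"ty":0,"tz":0,"wx":0,"wy":0,"wz":0,"gripper":0.4},{"tx":0,"ty":0,"tz":0,"wx":0,"wy":0,"wz":0,"gripper":0.2},{"tx":0,"ty":0,"tz":0,"wx":0,"wy":0,"wz":0,"gripper":0.2}]';python3 -c "
from h import *
plan([441.8,148.8,55.5],-90)
np.set_printoptions(precision=1,suppress=True)
for n in ('wrist','top','scene'): cv2.imwrite('pics/%s10.png'%n,imaging.get_image(n)[:,:,::-1])
crop('pics/top10.png',210,195,390,305,4,'pics/t10c.png')
"
```

```text
t: 9.6
tcp_pos: [443.1, 148.5, 56.0]
ee_rot: [-3.142, 0.003, -0.0]
ft_force: [-0.3, 0.4, 0.3]
grip_width: 0.337
t 9.6 pos [443.1 148.5  56. ] ytool -90.1 zt [ 1.e-04  1.e-04 -1.e+00] F [-0.3  0.4  0.3] w 29.3 q [-0.89  0.38  0.59  2.18 -0.34  0.67 -1.64]
T cm [-0.13 -0.03  0.05] W deg [-0.  -0.  -0.1]
```

View pics/wrist10.png

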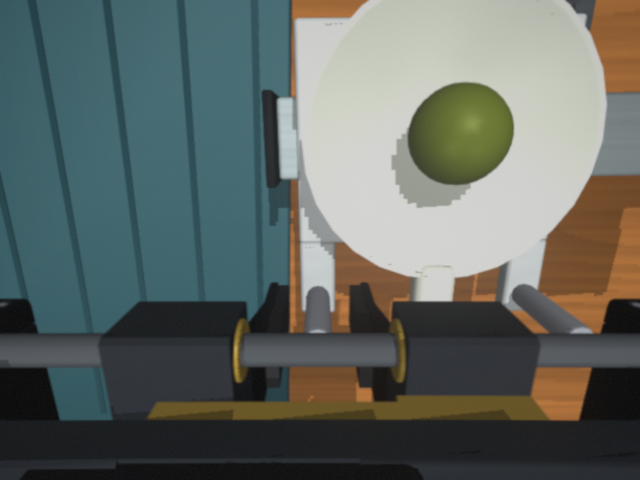

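View pics/scene10.png

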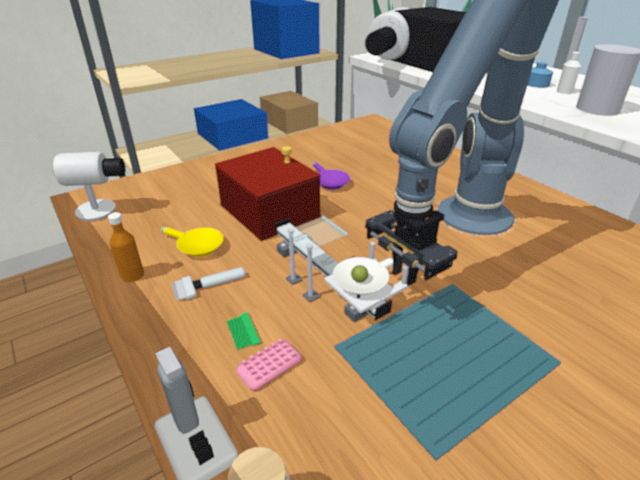

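The carrier is at the mat end. Next I'll rise clear and measure the carrier and handle.

```bash
python3 -m pendant '[{"tx":0,"ty":0,"tz":-1,"wx":0,"wy":0,"wz":0,"gripper":0.2},{"tx":0,"ty":0,"tz":-2.5,"wx":0,"wy":0,"wz":0,"gripper":0.2},{"tx":0,"ty":0,"tz":-4,"wx":0,"wy":0,"wz":0,"gripper":0.2},{"tx":0,"ty":0,"tz":-5.5,"wx":0,"wy":0,"wz":0,"gripper":0.2},{"tx":0,"ty":0,"tz":-7,"wx":0,"wy":0,"wz":0,"gripper":0.2}]';python3 -m pendant '[{"tx":-0.5,"ty":1,"tz":0,"wx":0,"wy":0,"wz":0,"gripper":0.05},{"tx":-1,"ty":2.2,"tz":0,"wx":0,"wy":0,"wz":0,"gripper":0},{"tx":-1.6,"ty":3.5,"tz":0,"wx":0,"wy":0,"wz":0,"gripper":0},{"tx":-2.2,"ty":4.7,"tz":0,"wx":0,"wy":0,"wz":0,"gripper":0},{"tx":-2.5,"ty":5.2,"tz":0,"wx":0,"wy":0,"wz":0,"gripper":0}]';python3 -c "
from h import *
plan([416,97,126],-90)
np.set_printoptions(precision=1,suppress=True)
m=imaging.camera_model('wrist')
print(proj(m,[[441.5,148.8,105],[441.5,43.2,105],[389,97,88],[461,97,88],[519,97,88]]))
for n in ('wrist','top','scene'): cv2.imwrite('pics/%s11.png'%n,imaging.get_image(n)[:,:,::-1])
"
```

```text
t: 10.17
tcp_pos: [443.1, 147.9, 127.5]
ee_rot: [-3.141, 0.004, -0.001]
ft_force: [-0.7, 0.7, 0.4]
grip_width: 0.395
t: 10.58
tcp_pos: [415.6, 93.2, 125.3]
ee_rot: [3.141, -0.009, -0.004]
ft_force: [0.9, -0.2, 0.8]
grip_width: 0.496
t 10.58 pos [415.6  93.2 125.3] ytool -90.3 zt [-2.8e-03 -7.0e-04 -1.0e+00] F [ 0.9 -0.2  0.8] w 43.1 q [-0.93  0.19  0.7   2.21 -0.17  0.8  -1.7 ]
T cm [ 0.03 -0.38 -0.07] W deg [ 0.   0.2 -0.3]
[[219.3 231.1]
 [406.7 230.3]
 [312.6 301.8]
 [311.4 191.4]
 [310.3  85.2]]
```

View pics/wrist11.png

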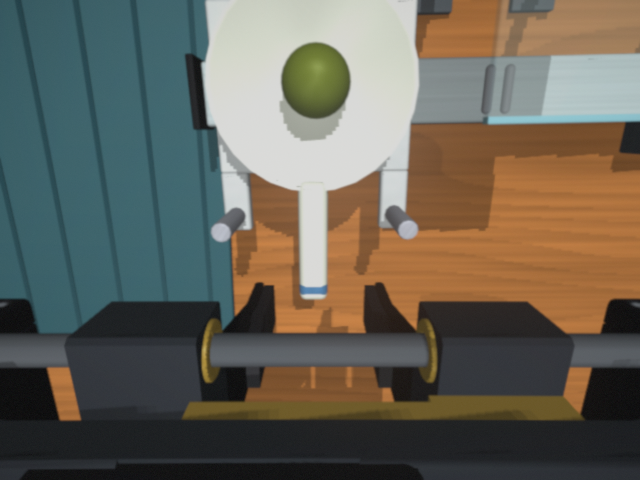

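```bash
python3 -c "
from h import *
crop('pics/top11.png',210,195,340,305,5,'pics/t11c.png')"
```

```text
(no output)
```

View pics/t11c.png

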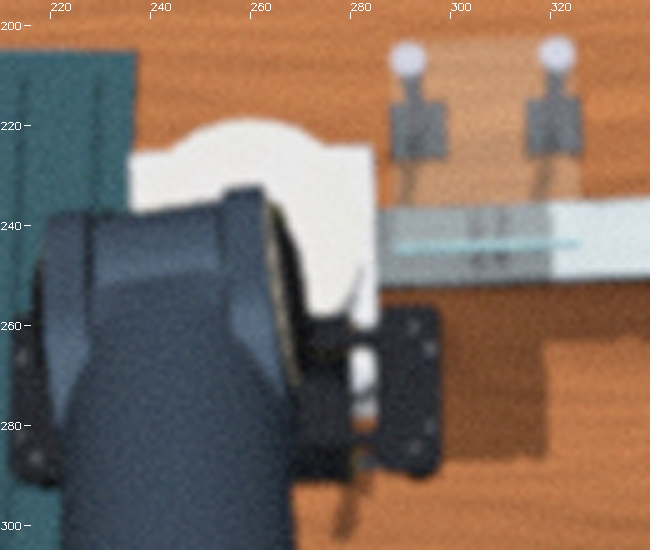

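The post tops are at (221,232) and (408,230), so the carrier is within about 1 mm of the station. The handle is straight, its end at (313,298), and the ball is centred. I'll descend over the handle.

```bash
python3 -m pendant '[{"tx":0.1,"ty":-0.3,"tz":0,"wx":0,"wy":0.1,"wz":-0.3,"gripper":0},{"tx":0.1,"ty":-0.3,"tz":1.5,"wx":0,"wy":0.1,"wz":-0.3,"gripper":0},{"tx":0.1,"ty":-0.3,"tz":3,"wx":0,"wy":0.1,"wz":-0.3,"gripper":0},{"tx":0.1,"ty":-0.3,"tz":4.3,"wx":0,"wy":0.1,"wz":-0.3,"gripper":0},{"tx":0.1,"ty":-0.3,"tz":5,"wx":0,"wy":0.1,"wz":-0.3,"gripper":0}]';python3 -c "
from h import *
plan([416.5,96.3,44.5],-90)
for n in ('wrist','scene'): cv2.imwrite('pics/%s12.png'%n,imaging.get_image(n)[:,:,::-1])
crop('pics/scene12.png',330,210,460,320,5,'pics/s12c.png')
"
```

```text
t: 11.15
tcp_pos: [418.5, 99.9, 74.8]
ee_rot: [3.14, 0.008, 0.0]
ft_force: [-0.7, -0.8, 0.8]
grip_width: 0.502
t 11.15 pos [418.5  99.9  74.8] ytool -89.7 zt [ 2.0e-04 -1.1e-03 -1.0e+00] F [-0.7 -0.8  0.8] w 43.7 q [-0.88  0.29  0.65  2.25 -0.28  0.68 -1.6 ]
T cm [-0.21  0.35  3.03] W deg [ 0.1 -0.   0.3]
```

View pics/wrist12.png

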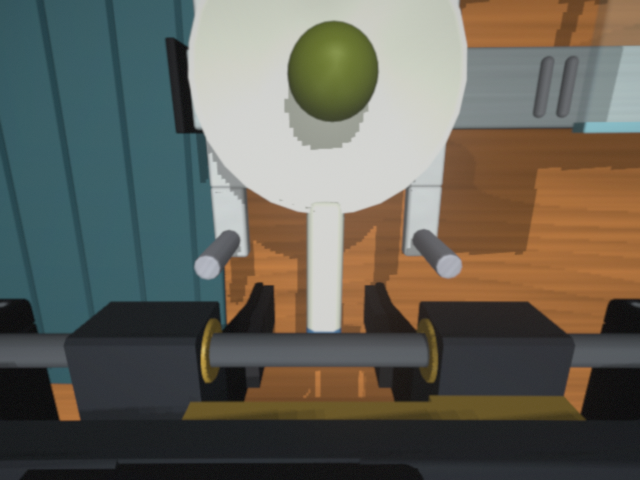

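View pics/s12c.png

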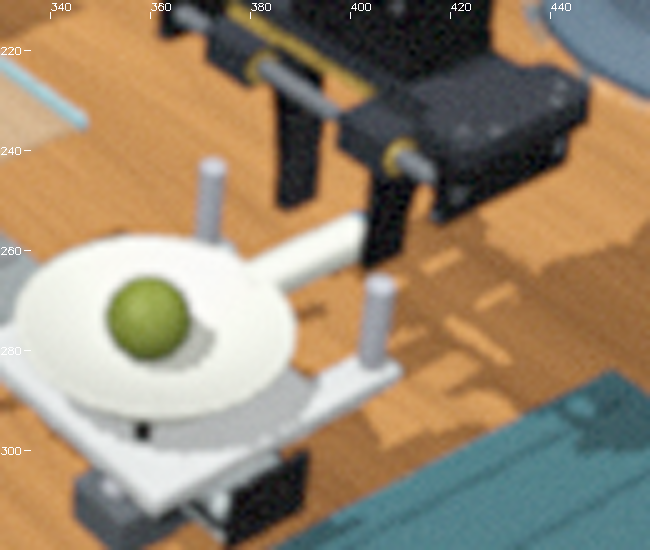

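```bash
python3 -m pendant '[{"tx":-0.2,"ty":0.35,"tz":0,"wx":0,"wy":0,"wz":0.3,"gripper":0},{"tx":-0.2,"ty":0.35,"tz":0.3,"wx":0,"wy":0,"wz":0.3,"gripper":0},{"tx":-0.2,"ty":0.35,"tz":1.2,"wx":0,"wy":0,"wz":0.3,"gripper":0},{"tx":-0.2,"ty":0.35,"tz":2.2,"wx":0,"wy":0,"wz":0.3,"gripper":0},{"tx":-0.2,"ty":0.35,"tz":3,"wx":0,"wy":0,"wz":0.3,"gripper":0}]';python3 -m pendant '[{"tx":0,"ty":0,"tz":0,"wx":0,"wy":0,"wz":0,"gripper":0.2},{"tx":0,"ty":0,"tz":0,"wx":0,"wy":0,"wz":0,"gripper":0.35},{"tx":0,"ty":0,"tz":0,"wx":0,"wy":0,"wz":0,"gripper":0.35},{"tx":0,"ty":0,"tz":0,"wx":0,"wy":0,"wz":0,"gripper":0.35},{"tx":0,"ty":0,"tz":0,"wx":0,"wy":0,"wz":0,"gripper":0.35}]';python3 -c "
from h import *
plan([416.5,96.3,44.5],-90)
m=imaging.camera_model('wrist')
print(proj(m,[[389,97,88],[416.5,96.3,88],[460,97,88]]))
for n in ('wrist','scene'): cv2.imwrite('pics/%s13.png'%n,imaging.get_image(n)[:,:,::-1])
crop('pics/scene13.png',330,210,460,320,5,'pics/s13c.png')
crop('pics/wrist13.png',220,160,420,310,4,'pics/w13c.png')
"
```

```text
t: 11.67
tcp_pos: [416.8, 95.9, 45.2]
ee_rot: [-3.141, 0.003, -0.002]
ft_force: [0.3, 0.4, 0.1]
grip_width: 0.503
t: 12.08
tcp_pos: [417.3, 95.8, 46.4]
ee_rot: [-3.141, 0.003, -0.004]
ft_force: [-0.3, -0.6, 0.3]
grip_width: 0.333
t 12.08 pos [417.3  95.8  46.4] ytool -90.1 zt [ 2.4e-03  4.0e-04 -1.0e+00] F [-0.3 -0.6  0.3] w 29.0 q [-0.83  0.35  0.61  2.27 -0.35  0.6  -1.53]
T cm [-0.08 -0.05  0.19] W deg [-0.  -0.1 -0.1]
[[315.20079797 384.44484277]
 [316.61223499 329.35458012]
 [314.51491618 229.9320223 ]]
```

View pics/w13c.png

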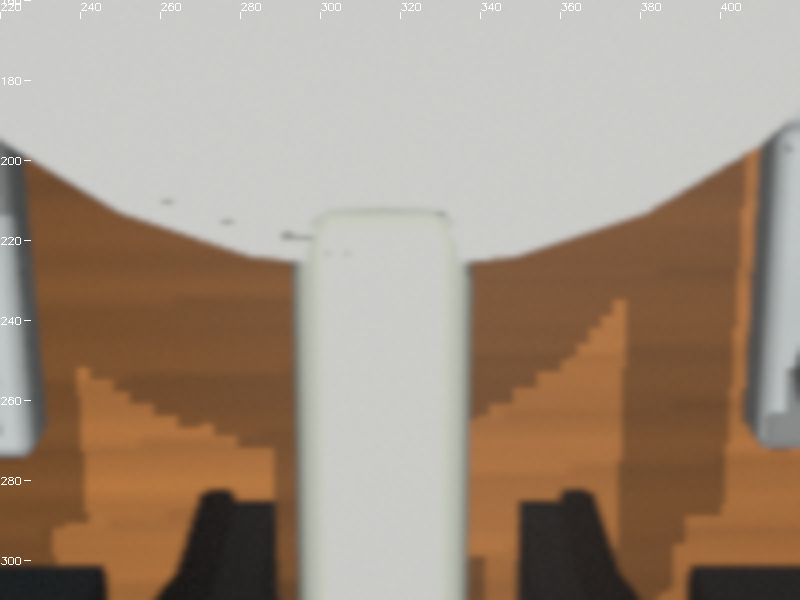

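View pics/s13c.png

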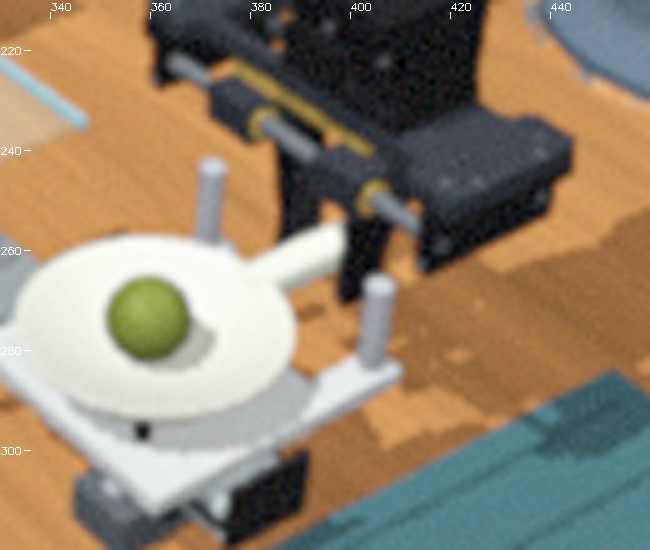

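```bash
python3 -m pendant '[{"tx":0,"ty":-0.06,"tz":0.15,"wx":0,"wy":0,"wz":0,"gripper":0.45},{"tx":0,"ty":-0.12,"tz":0.15,"wx":0,"wy":0,"wz":0,"gripper":0.5},{"tx":0,"ty":-0.12,"tz":0.15,"wx":0,"wy":0,"wz":0,"gripper":0.54},{"tx":0,"ty":-0.12,"tz":0.15,"wx":0,"wy":0,"wz":0,"gripper":0.56},{"tx":0,"ty":-0.12,"tz":0.15,"wx":0,"wy":0,"wz":0,"gripper":0.57}]';python3 -c "
from h import *
plan([416.5,96.3,44.5],-90)
for n in ('wrist',): cv2.imwrite('pics/%s14.png'%n,imaging.get_image(n)[:,:,::-1])
crop('pics/wrist14.png',220,160,420,310,4,'pics/w14c.png')
"
```

```text
t: 12.6
tcp_pos: [416.9, 96.9, 44.6]
ee_rot: [-3.142, 0.003, -0.003]
ft_force: [0.4, -0.6, 0.2]
grip_width: 0.224
t 12.6 pos [416.9  96.9  44.6] ytool -90.1 zt [ 1.7e-03  1.0e-04 -1.0e+00] F [ 0.4 -0.6  0.2] w 19.5 q [-0.83  0.35  0.6   2.28 -0.35  0.6  -1.53]
T cm [-0.04  0.06  0.01] W deg [-0.  -0.1 -0.1]
```

View pics/w14c.png

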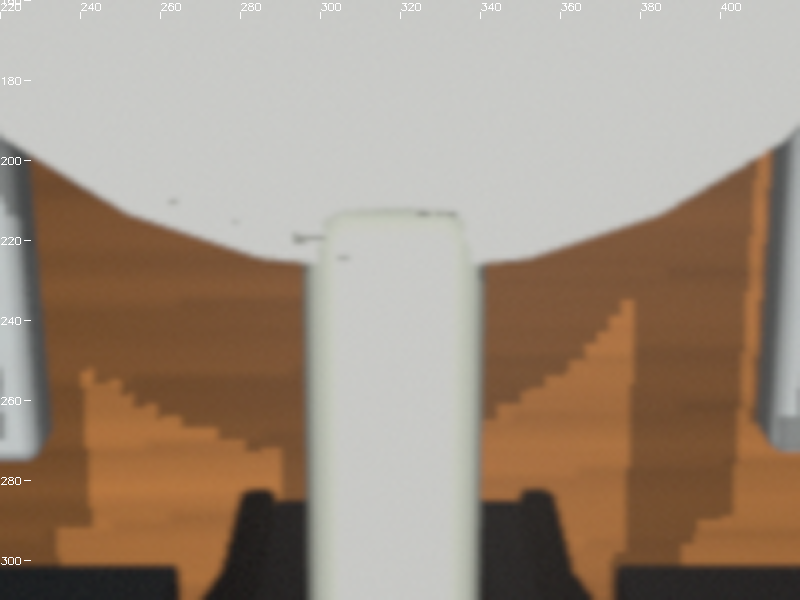

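Well centred, so I'll close to full grip.

```bash
python3 -m pendant '[{"tx":0,"ty":0,"tz":0,"wx":0,"wy":0,"wz":0,"gripper":0.59},{"tx":0,"ty":0,"tz":0,"wx":0,"wy":0,"wz":0,"gripper":0.62},{"tx":0,"ty":0,"tz":0,"wx":0,"wy":0,"wz":0,"gripper":0.7},{"tx":0,"ty":0,"tz":0,"wx":0,"wy":0,"wz":0,"gripper":0.85},{"tx":0,"ty":0,"tz":0,"wx":0,"wy":0,"wz":0,"gripper":1}]';python3 -m pendant '[{"tx":0,"ty":0,"tz":0,"wx":0,"wy":0,"wz":0,"gripper":1},{"tx":0,"ty":0,"tz":0,"wx":0,"wy":0,"wz":0,"gripper":1},{"tx":0,"ty":0,"tz":0,"wx":0,"wy":0,"wz":0,"gripper":1},{"tx":0,"ty":0,"tz":-0.05,"wx":0,"wy":0,"wz":0,"gripper":1},{"tx":0,"ty":0,"tz":-0.1,"wx":0,"wy":0,"wz":0,"gripper":1}]';python3 -c "
from h import *
plan([416.5,96.3,44.5],-90)
"
```

```text
t: 13.07
tcp_pos: [417.0, 96.9, 44.6]
ee_rot: [-3.141, 0.003, -0.003]
ft_force: [-0.6, 0.6, -0.0]
grip_width: 0.202
t: 13.48
tcp_pos: [417.0, 96.8, 45.6]
ee_rot: [3.141, -0.003, 0.003]
ft_force: [-0.3, -0.4, -1.5]
grip_width: 0.204
t 13.48 pos [417.   96.8  45.6] ytool -90.1 zt [ 1.8e-03 -1.0e-04 -1.0e+00] F [-0.3 -0.4 -1.5] w 17.7 q [-0.83  0.35  0.6   2.27 -0.35  0.6  -1.54]
T cm [-0.05  0.05  0.11] W deg [ 0.  -0.1 -0.1]
```

```bash
python3 -m pendant '[{"tx":0,"ty":0,"tz":-0.1,"wx":0,"wy":0,"wz":0,"gripper":1},{"tx":0,"ty":0,"tz":-0.25,"wx":0,"wy":0,"wz":0,"gripper":1},{"tx":0,"ty":0,"tz":-0.45,"wx":0,"wy":0,"wz":0,"gripper":1},{"tx":0,"ty":0,"tz":-0.65,"wx":0,"wy":0,"wz":0,"gripper":1},{"tx":0,"ty":0,"tz":-0.85,"wx":0,"wy":0,"wz":0,"gripper":1}]';python3 -m pendant '[{"tx":0,"ty":0,"tz":-0.2,"wx":0,"wy":0,"wz":0,"gripper":1},{"tx":0,"ty":0,"tz":-0.4,"wx":0,"wy":0,"wz":0,"gripper":1},{"tx":0,"ty":0,"tz":-0.6,"wx":0,"wy":0,"wz":0,"gripper":1},{"tx":0,"ty":0,"tz":-0.75,"wx":0,"wy":0,"wz":0,"gripper":1},{"tx":0,"ty":0,"tz":-0.85,"wx":0,"wy":0,"wz":0,"gripper":1}]';python3 -c "
from h import *
plan([416.5,96.3,44.5],-90)
print(robot.read_state()['wrist_torque'])
for n in ('wrist','scene'): cv2.imwrite('pics/%s15.png'%n,imaging.get_image(n)[:,:,::-1])
crop('pics/scene15.png',330,210,460,320,5,'pics/s15c.png')
"
```

```text
t: 13.9
tcp_pos: [416.7, 96.8, 54.2]
ee_rot: [3.142, -0.003, 0.002]
ft_force: [-0.0, -0.5, -3.2]
grip_width: 0.202
t: 14.32
tcp_pos: [417.0, 97.0, 62.9]
ee_rot: [-3.141, 0.003, -0.003]
ft_force: [0.1, -0.1, -2.2]
grip_width: 0.204
t 14.32 pos [417.   97.   62.9] ytool -90.1 zt [ 2.e-03  3.e-04 -1.e+00] F [ 0.1 -0.1 -2.2] w 17.7 q [-0.86  0.31  0.63  2.26 -0.31  0.64 -1.57]
T cm [-0.05  0.07  1.84] W deg [-0.  -0.1 -0.1]
[-0.01975045  0.42691704 -0.04294351]
```

View pics/wrist15.png

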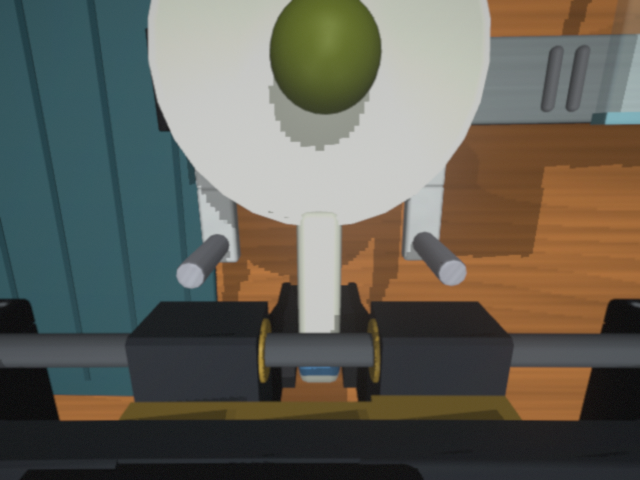

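View pics/s15c.png

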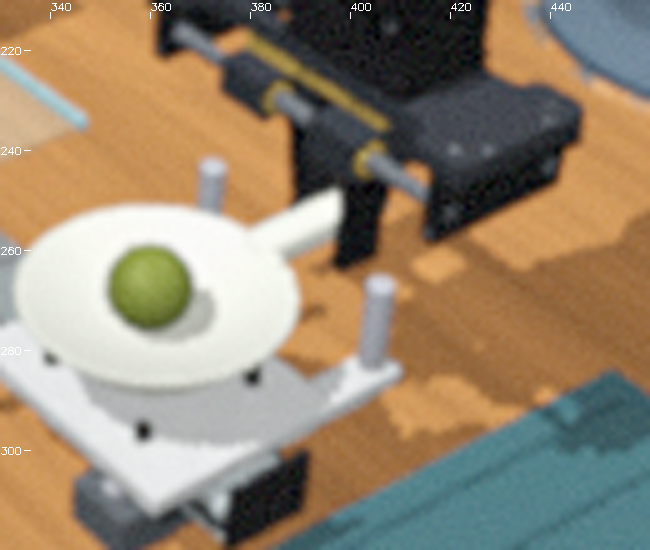

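The dish is lifted clean of the pegs, level and with the ball centred. I'll lift to travel height, clear of the 105 mm posts.

```bash
python3 -m pendant '[{"tx":0,"ty":0,"tz":-0.15,"wx":0,"wy":0,"wz":0,"gripper":1},{"tx":0,"ty":0,"tz":-0.4,"wx":0,"wy":0,"wz":0,"gripper":1},{"tx":0,"ty":0,"tz":-0.75,"wx":0,"wy":0,"wz":0,"gripper":1},{"tx":0,"ty":0,"tz":-1.15,"wx":0,"wy":0,"wz":0,"gripper":1},{"tx":0,"ty":0,"tz":-1.55,"wx":0,"wy":0,"wz":0,"gripper":1}]';python3 -m pendant '[{"tx":0,"ty":0,"tz":-0.4,"wx":0,"wy":0,"wz":0,"gripper":1},{"tx":0,"ty":0,"tz":-0.8,"wx":0,"wy":0,"wz":0,"gripper":1},{"tx":0,"ty":0,"tz":-1.2,"wx":0,"wy":0,"wz":0,"gripper":1},{"tx":0,"ty":0,"tz":-1.6,"wx":0,"wy":0,"wz":0,"gripper":1},{"tx":0,"ty":0,"tz":-2,"wx":0,"wy":0,"wz":0,"gripper":1}]';python3 -m pendant '[{"tx":0,"ty":0,"tz":-0.4,"wx":0,"wy":0,"wz":0,"gripper":1},{"tx":0,"ty":0,"tz":-0.75,"wx":0,"wy":0,"wz":0,"gripper":1},{"tx":0,"ty":0,"tz":-1,"wx":0,"wy":0,"wz":0,"gripper":1},{"tx":0,"ty":0,"tz":-1.15,"wx":0,"wy":0,"wz":0,"gripper":1},{"tx":0,"ty":0,"tz":-1.2,"wx":0,"wy":0,"wz":0,"gripper":1}]';python3 -c "
from h import *
plan([416.5,96.3,44.5],-90)
print(robot.read_state()['wrist_torque'])
for n in ('wrist','top','scene'): cv2.imwrite('pics/%s16.png'%n,imaging.get_image(n)[:,:,::-1])
crop('pics/top16.png',200,190,330,300,5,'pics/t16c.png')
"
cat > path.py <<'E'
from h import *
# dish centre path C0->C1, ytool yaw -90 -> -0.9, g = grip dist; handle dir from centre
C0=np.array([520.,97]);C1=np.array([472.,307]);g=103.
n=13
s=np.linspace(0,1,n+1)
ramp=lambda u:(lambda T:u)(0)
v=np.r_[0.35,0.75,np.ones(n-4),0.75,0.35]; s=np.r_[0,np.cumsum(v)]/v.sum()
def pose(u):
    yaw=np.radians(-90+89.1*u); c=C0+(C1-C0)*u
    y=np.array([np.cos(yaw),np.sin(yaw)]); h=np.array([y[1],-y[0]]) # x_tool dir = y x z(down)
    x=np.array([-y[1],y[0]])
    return c-g*x,x,y,yaw
for k in range(n):
    p,x,y,w=pose(s[k]);p2,_,_,w2=pose(s[k+1]);d=(p2-p)/10
    print(k+1,"tx %.2f ty %.2f wz %.1f"%(d@x,d@y,-np.degrees(w2-w)),"end",p2.round(0))
E
python3 path.py
```

```text
t: 14.83
tcp_pos: [417.0, 96.9, 78.6]
ee_rot: [-3.141, 0.004, -0.003]
ft_force: [-0.5, -0.2, -2.3]
grip_width: 0.203
t: 15.25
tcp_pos: [416.9, 96.9, 98.6]
ee_rot: [-3.141, 0.003, -0.003]
ft_force: [-0.3, -0.3, -3.2]
grip_width: 0.205
t: 15.67
tcp_pos: [417.0, 97.0, 110.4]
ee_rot: [-3.141, 0.003, -0.003]
ft_force: [-0.2, 0.0, -3.1]
grip_width: 0.203
t 15.67 pos [417.   97.  110.4] ytool -90.1 zt [ 2.1e-03  3.0e-04 -1.0e+00] F [-0.2  0.  -3.1] w 17.7 q [-0.93  0.22  0.69  2.22 -0.2   0.76 -1.67]
T cm [-0.06  0.07  6.59] W deg [-0.  -0.1 -0.1]
[-0.05321735  0.35560439  0.00278906]
1 tx -0.14 ty -0.16 wz -2.8 end [416.  99.]
2 tx -0.20 ty -0.35 wz -6.0 end [413. 102.]
3 tx -0.04 ty -0.49 wz -8.0 end [412. 107.]
4 tx 0.23 ty -0.49 wz -8.0 end [413. 112.]
5 tx 0.49 ty -0.46 wz -8.0 end [416. 118.]
6 tx 0.75 ty -0.38 wz -8.0 end [420. 126.]
7 tx 0.99 ty -0.28 wz -8.0 end [426. 134.]
8 tx 1.22 ty -0.14 wz -8.0 end [433. 144.]
9 tx 1.43 ty 0.03 wz -8.0 end [441. 156.]
10 tx 1.61 ty 0.23 wz -8.0 end [450. 169.]
11 tx 1.76 ty 0.45 wz -8.0 end [459. 185.]
12 tx 1.39 ty 0.52 wz -6.0 end [467. 198.]
13 tx 0.66 ty 0.31 wz -2.8 end [470. 204.]
```

View pics/wrist16.png

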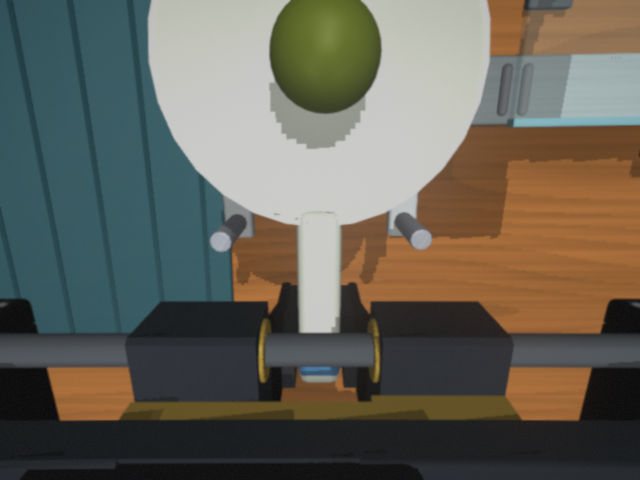

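View pics/scene16.png

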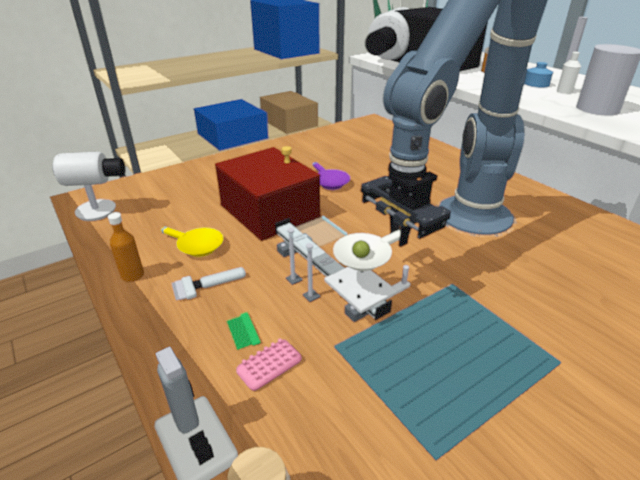

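View pics/t16c.png

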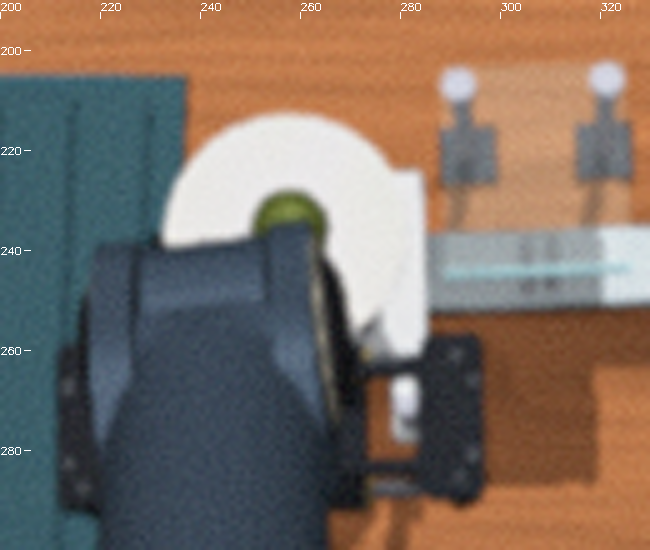

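The dish hangs level with the ball central, at wrist (325,53). I'll bow the path outward a little to stay inside reach and compute the per-call shifts.

```bash
sed -i 's/c=C0+(C1-C0)\*u/c=C0+(C1-C0)*u+np.array([20*np.sin(np.pi*u),0])/' path.py; python3 path.py
```

```text
1 tx 0.06 ty -0.16 wz -2.8 end [418.  99.]
2 tx 0.21 ty -0.33 wz -6.0 end [420. 102.]
3 tx 0.46 ty -0.42 wz -8.0 end [423. 107.]
4 tx 0.63 ty -0.37 wz -8.0 end [428. 112.]
5 tx 0.76 ty -0.33 wz -8.0 end [434. 118.]
6 tx 0.88 ty -0.30 wz -8.0 end [440. 126.]
7 tx 0.99 ty -0.28 wz -8.0 end [445. 134.]
8 tx 1.12 ty -0.25 wz -8.0 end [451. 144.]
9 tx 1.26 ty -0.22 wz -8.0 end [456. 156.]
10 tx 1.43 ty -0.15 wz -8.0 end [461. 169.]
11 tx 1.60 ty -0.03 wz -8.0 end [466. 185.]
12 tx 1.32 ty 0.11 wz -6.0 end [469. 198.]
13 tx 0.64 ty 0.11 wz -2.8 end [470. 204.]
```

```bash
python3 -m pendant '[{"tx":0,"ty":-0.01,"tz":0,"wx":0,"wy":0,"wz":-0.2,"gripper":1},{"tx":0.01,"ty":-0.03,"tz":0,"wx":0,"wy":0,"wz":-0.6,"gripper":1},{"tx":0.02,"ty":-0.07,"tz":0,"wx":0,"wy":0,"wz":-1.2,"gripper":1},{"tx":0.04,"ty":-0.11,"tz":0,"wx":0,"wy":0,"wz":-1.9,"gripper":1},{"tx":0.06,"ty":-0.16,"tz":0,"wx":0,"wy":0,"wz":-2.8,"gripper":1}]'
python3 -m pendant '[{"tx":0.04,"ty":-0.06,"tz":0,"wx":0,"wy":0,"wz":-1.0,"gripper":1},{"tx":0.08,"ty":-0.12,"tz":0,"wx":0,"wy":0,"wz":-2.1,"gripper":1},{"tx":0.12,"ty":-0.19,"tz":0,"wx":0,"wy":0,"wz":-3.3,"gripper":1},{"tx":0.16,"ty":-0.26,"tz":0,"wx":0,"wy":0,"wz":-4.6,"gripper":1},{"tx":0.21,"ty":-0.33,"tz":0,"wx":0,"wy":0,"wz":-6,"gripper":1}]'
python3 -m pendant '[{"tx":0.09,"ty":-0.08,"tz":0,"wx":0,"wy":0,"wz":-1.6,"gripper":1},{"tx":0.18,"ty":-0.17,"tz":0,"wx":0,"wy":0,"wz":-3.2,"gripper":1},{"tx":0.27,"ty":-0.25,"tz":0,"wx":0,"wy":0,"wz":-4.8,"gripper":1},{"tx":0.36,"ty":-0.34,"tz":0,"wx":0,"wy":0,"wz":-6.4,"gripper":1},{"tx":0.46,"ty":-0.42,"tz":0,"wx":0,"wy":0,"wz":-8,"gripper":1}]'
python3 -c "
from h import *
plan([423,107,110.4],-73)
for n in ('wrist',): cv2.imwrite('pics/%s17.png'%n,imaging.get_image(n)[:,:,::-1])
"
```

```text
t: 16.23
tcp_pos: [417.4, 98.5, 110.1]
ee_rot: [3.141, 0.076, 0.003]
ft_force: [-0.4, 0.0, -3.1]
grip_width: 0.204
t: 16.65
tcp_pos: [419.4, 102.0, 110.1]
ee_rot: [3.132, 0.242, 0.003]
ft_force: [0.7, 0.6, -2.4]
grip_width: 0.2
t: 17.07
tcp_pos: [423.4, 106.8, 110.1]
ee_rot: [3.108, 0.46, 0.003]
ft_force: [-0.5, -0.5, -2.2]
grip_width: 0.204
t 17.07 pos [423.4 106.8 110.1] ytool -73.2 zt [ 1.7e-03  1.0e-04 -1.0e+00] F [-0.5 -0.5 -2.2] w 17.7 q [-0.88  0.23  0.62  2.2  -0.19  0.76 -1.41]
T cm [-0.03 -0.03 -0.03] W deg [ 0.  -0.1 -0.2]
```

View pics/wrist17.png

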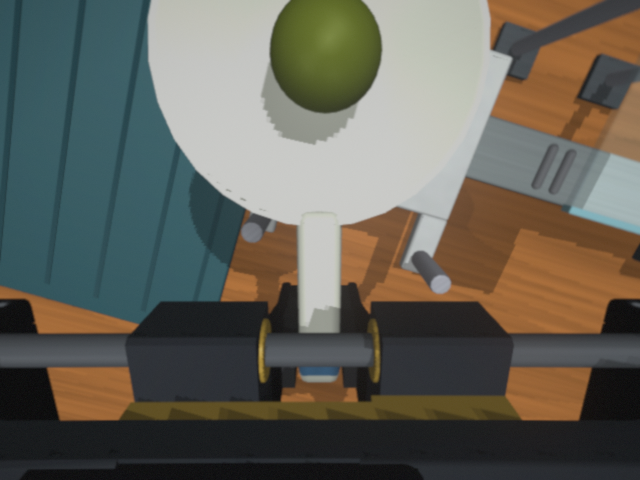

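The ball hasn't moved (325,53). Continuing.

```bash
python3 -m pendant '[{"tx":0.12,"ty":-0.08,"tz":0,"wx":0,"wy":0,"wz":-1.6,"gripper":1},{"tx":0.24,"ty":-0.16,"tz":0,"wx":0,"wy":0,"wz":-3.2,"gripper":1},{"tx":0.37,"ty":-0.23,"tz":0,"wx":0,"wy":0,"wz":-4.8,"gripper":1},{"tx":0.5,"ty":-0.3,"tz":0,"wx":0,"wy":0,"wz":-6.4,"gripper":1},{"tx":0.63,"ty":-0.37,"tz":0,"wx":0,"wy":0,"wz":-8,"gripper":1}]'
python3 -m pendant '[{"tx":0.15,"ty":-0.07,"tz":0,"wx":0,"wy":0,"wz":-1.6,"gripper":1},{"tx":0.3,"ty":-0.14,"tz":0,"wx":0,"wy":0,"wz":-3.2,"gripper":1},{"tx":0.45,"ty":-0.2,"tz":0,"wx":0,"wy":0,"wz":-4.8,"gripper":1},{"tx":0.6,"ty":-0.27,"tz":0,"wx":0,"wy":0,"wz":-6.4,"gripper":1},{"tx":0.76,"ty":-0.33,"tz":0,"wx":0,"wy":0,"wz":-8,"gripper":1}]'
python3 -m pendant '[{"tx":0.17,"ty":-0.06,"tz":0,"wx":0,"wy":0,"wz":-1.6,"gripper":1},{"tx":0.35,"ty":-0.12,"tz":0,"wx":0,"wy":0,"wz":-3.2,"gripper":1},{"tx":0.52,"ty":-0.18,"tz":0,"wx":0,"wy":0,"wz":-4.8,"gripper":1},{"tx":0.7,"ty":-0.24,"tz":0,"wx":0,"wy":0,"wz":-6.4,"gripper":1},{"tx":0.88,"ty":-0.3,"tz":0,"wx":0,"wy":0,"wz":-8,"gripper":1}]'
python3 -m pendant '[{"tx":0.2,"ty":-0.06,"tz":0,"wx":0,"wy":0,"wz":-1.6,"gripper":1},{"tx":0.4,"ty":-0.11,"tz":0,"wx":0,"wy":0,"wz":-3.2,"gripper":1},{"tx":0.6,"ty":-0.17,"tz":0,"wx":0,"wy":0,"wz":-4.8,"gripper":1},{"tx":0.8,"ty":-0.22,"tz":0,"wx":0,"wy":0,"wz":-6.4,"gripper":1},{"tx":0.99,"ty":-0.28,"tz":0,"wx":0,"wy":0,"wz":-8,"gripper":1}]'
python3 -m pendant '[{"tx":0.22,"ty":-0.05,"tz":0,"wx":0,"wy":0,"wz":-1.6,"gripper":1},{"tx":0.45,"ty":-0.1,"tz":0,"wx":0,"wy":0,"wz":-3.2,"gripper":1},{"tx":0.67,"ty":-0.15,"tz":0,"wx":0,"wy":0,"wz":-4.8,"gripper":1},{"tx":0.9,"ty":-0.2,"tz":0,"wx":0,"wy":0,"wz":-6.4,"gripper":1},{"tx":1.12,"ty":-0.25,"tz":0,"wx":0,"wy":0,"wz":-8,"gripper":1}]'
python3 -c "
from h import *
plan([451,144,110.4],-33.2)
for n in ('wrist',): cv2.imwrite('pics/%s18.png'%n,imaging.get_image(n)[:,:,::-1])
"
```

```text
t: 17.53
tcp_pos: [428.3, 112.1, 110.1]
ee_rot: [3.068, 0.674, 0.003]
ft_force: [0.2, 0.3, -2.0]
grip_width: 0.206
t: 17.95
tcp_pos: [433.9, 118.4, 110.1]
ee_rot: [3.013, 0.888, 0.003]
ft_force: [0.3, 1.3, -2.2]
grip_width: 0.206
t: 18.37
tcp_pos: [439.7, 125.7, 110.2]
ee_rot: [2.944, 1.096, 0.003]
ft_force: [-0.2, 0.2, -2.8]
grip_width: 0.199
t: 18.78
tcp_pos: [445.4, 134.3, 110.2]
ee_rot: [2.86, 1.299, 0.003]
ft_force: [0.2, 0.2, -2.2]
grip_width: 0.204
t: 19.2
tcp_pos: [450.9, 144.4, 110.2]
ee_rot: [2.762, 1.495, 0.002]
ft_force: [0.2, 0.1, -2.4]
grip_width: 0.202
t 19.2 pos [450.9 144.4 110.2] ytool -33.2 zt [ 1.8e-03  1.0e-04 -1.0e+00] F [ 0.2  0.1 -2.4] w 17.5 q [-0.78  0.27  0.46  2.12 -0.17  0.78 -0.8 ]
T cm [-0.03  0.03 -0.02] W deg [ 0.1 -0.1  0. ]
```

View pics/wrist18.png

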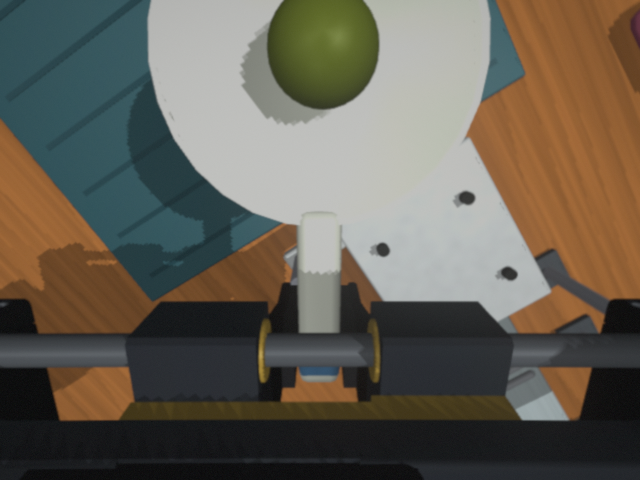

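```bash
python3 -m pendant '[{"tx":0.25,"ty":-0.04,"tz":0,"wx":0,"wy":0,"wz":-1.6,"gripper":1},{"tx":0.5,"ty":-0.09,"tz":0,"wx":0,"wy":0,"wz":-3.2,"gripper":1},{"tx":0.75,"ty":-0.13,"tz":0,"wx":0,"wy":0,"wz":-4.8,"gripper":1},{"tx":1.0,"ty":-0.18,"tz":0,"wx":0,"wy":0,"wz":-6.4,"gripper":1},{"tx":1.26,"ty":-0.22,"tz":0,"wx":0,"wy":0,"wz":-8,"gripper":1}]'
python3 -m pendant '[{"tx":0.28,"ty":-0.03,"tz":0,"wx":0,"wy":0,"wz":-1.6,"gripper":1},{"tx":0.57,"ty":-0.06,"tz":0,"wx":0,"wy":0,"wz":-3.2,"gripper":1},{"tx":0.86,"ty":-0.09,"tz":0,"wx":0,"wy":0,"wz":-4.8,"gripper":1},{"tx":1.14,"ty":-0.12,"tz":0,"wx":0,"wy":0,"wz":-6.4,"gripper":1},{"tx":1.43,"ty":-0.15,"tz":0,"wx":0,"wy":0,"wz":-8,"gripper":1}]'
python3 -m pendant '[{"tx":0.32,"ty":-0.01,"tz":0,"wx":0,"wy":0,"wz":-1.6,"gripper":1},{"tx":0.64,"ty":-0.01,"tz":0,"wx":0,"wy":0,"wz":-3.2,"gripper":1},{"tx":0.96,"ty":-0.02,"tz":0,"wx":0,"wy":0,"wz":-4.8,"gripper":1},{"tx":1.28,"ty":-0.03,"tz":0,"wx":0,"wy":0,"wz":-6.4,"gripper":1},{"tx":1.6,"ty":-0.03,"tz":0,"wx":0,"wy":0,"wz":-8,"gripper":1}]'
python3 -m pendant '[{"tx":0.31,"ty":0.02,"tz":0,"wx":0,"wy":0,"wz":-1.4,"gripper":1},{"tx":0.6,"ty":0.04,"tz":0,"wx":0,"wy":0,"wz":-2.7,"gripper":1},{"tx":0.86,"ty":0.06,"tz":0,"wx":0,"wy":0,"wz":-3.9,"gripper":1},{"tx":1.1,"ty":0.09,"tz":0,"wx":0,"wy":0,"wz":-5,"gripper":1},{"tx":1.32,"ty":0.11,"tz":0,"wx":0,"wy":0,"wz":-6,"gripper":1}]'
python3 -m pendant '[{"tx":0.2,"ty":0.03,"tz":0,"wx":0,"wy":0,"wz":-0.9,"gripper":1},{"tx":0.37,"ty":0.06,"tz":0,"wx":0,"wy":0,"wz":-1.6,"gripper":1},{"tx":0.5,"ty":0.08,"tz":0,"wx":0,"wy":0,"wz":-2.2,"gripper":1},{"tx":0.59,"ty":0.1,"tz":0,"wx":0,"wy":0,"wz":-2.6,"gripper":1},{"tx":0.64,"ty":0.11,"tz":0,"wx":0,"wy":0,"wz":-2.8,"gripper":1}]'
python3 -c "
from h import *
plan([470.4,204,110.4],-0.9)
for n in ('wrist','top','scene'): cv2.imwrite('pics/%s19.png'%n,imaging.get_image(n)[:,:,::-1])
crop('pics/top19.png',110,190,270,340,4,'pics/t19c.png')
"
```

```text
t: 19.67
tcp_pos: [456.0, 156.2, 110.2]
ee_rot: [2.651, 1.684, 0.002]
ft_force: [-0.7, 0.1, -2.0]
grip_width: 0.2
t: 20.08
tcp_pos: [460.7, 169.8, 110.2]
ee_rot: [2.527, 1.865, 0.002]
ft_force: [-0.5, 0.1, -2.2]
grip_width: 0.2
t: 20.5
tcp_pos: [465.2, 185.2, 110.2]
ee_rot: [2.391, 2.036, 0.002]
ft_force: [0.1, -0.1, -2.0]
grip_width: 0.203
t: 20.92
tcp_pos: [468.4, 198.0, 110.2]
ee_rot: [2.282, 2.158, 0.002]
ft_force: [-0.6, 0.0, -1.1]
grip_width: 0.204
t: 21.33
tcp_pos: [469.8, 204.1, 110.2]
ee_rot: [2.23, 2.211, 0.002]
ft_force: [0.6, -0.3, -1.8]
grip_width: 0.198
t 21.33 pos [469.8 204.1 110.2] ytool -0.5 zt [ 1.8e-03  1.0e-04 -1.0e+00] F [ 0.6 -0.3 -1.8] w 17.3 q [-0.75  0.32  0.31  2.03 -0.13  0.81 -0.37]
T cm [-0.01  0.06 -0.02] W deg [ 0.1 -0.   0.4]
```

View pics/wrist19.png

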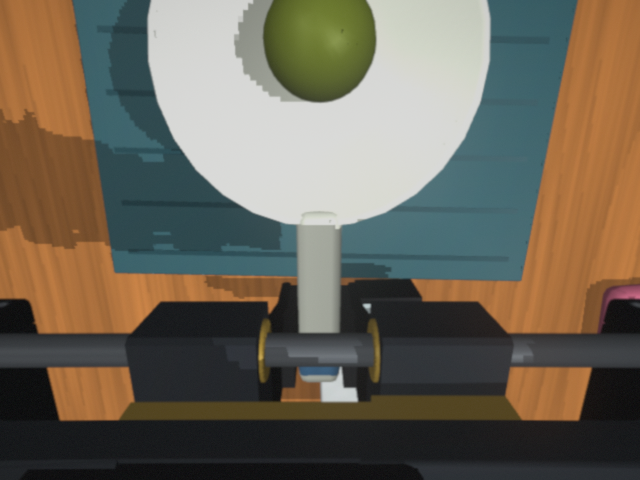

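View pics/scene19.png

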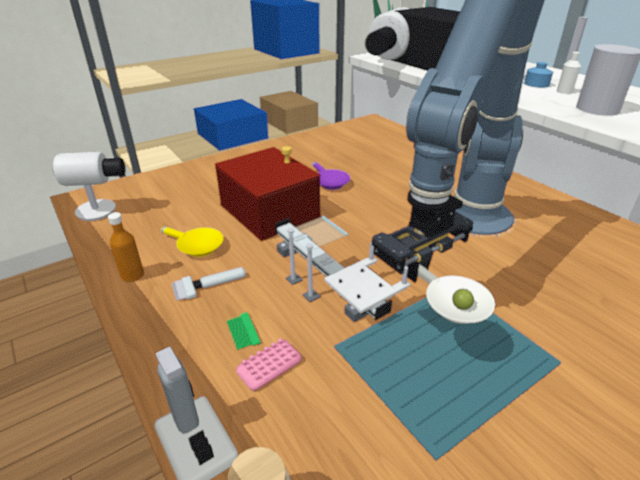

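View pics/t19c.png

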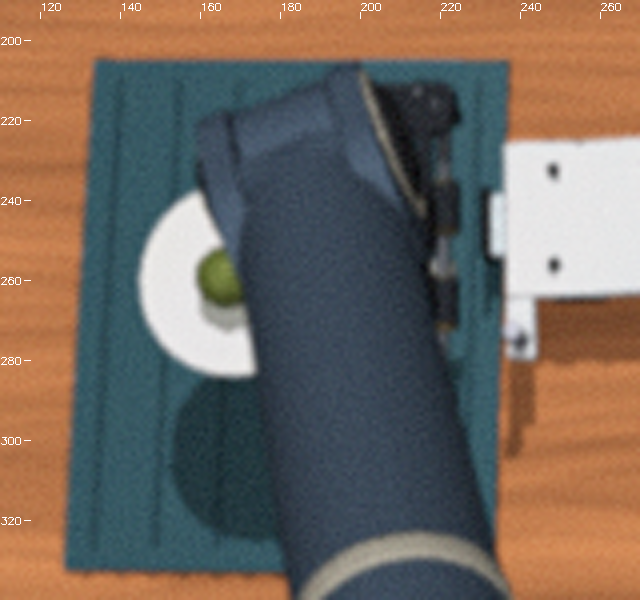

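```bash
python3 -m pendant '[{"tx":0,"ty":0,"tz":0.05,"wx":0,"wy":0,"wz":0.1,"gripper":1},{"tx":0,"ty":0,"tz":0.15,"wx":0,"wy":0,"wz":0.2,"gripper":1},{"tx":0,"ty":0,"tz":0.3,"wx":0,"wy":0,"wz":0.3,"gripper":1},{"tx":0,"ty":0,"tz":0.5,"wx":0,"wy":0,"wz":0.4,"gripper":1},{"tx":0,"ty":0,"tz":0.7,"wx":0,"wy":0,"wz":0.4,"gripper":1}]'
python3 -m pendant '[{"tx":0,"ty":0,"tz":0.2,"wx":0,"wy":0,"wz":0,"gripper":1},{"tx":0,"ty":0,"tz":0.4,"wx":0,"wy":0,"wz":0,"gripper":1},{"tx":0,"ty":0,"tz":0.6,"wx":0,"wy":0,"wz":0,"gripper":1},{"tx":0,"ty":0,"tz":0.8,"wx":0,"wy":0,"wz":0,"gripper":1},{"tx":0,"ty":0,"tz":0.95,"wx":0,"wy":0,"wz":0,"gripper":1}]'
python3 -m pendant '[{"tx":0,"ty":0,"tz":0.1,"wx":0,"wy":0,"wz":0,"gripper":1},{"tx":0,"ty":0,"tz":0.2,"wx":0,"wy":0,"wz":0,"gripper":1},{"tx":0,"ty":0,"tz":0.25,"wx":0,"wy":0,"wz":0,"gripper":1},{"tx":0,"ty":0,"tz":0.25,"wx":0,"wy":0,"wz":0,"gripper":1},{"tx":0,"ty":0,"tz":0.25,"wx":0,"wy":0,"wz":0,"gripper":1}]'
python3 -c "
from h import *
plan([470.4,204,91],-0.9)
for n in ('wrist','top','scene'): cv2.imwrite('pics/%s20.png'%n,imaging.get_image(n)[:,:,::-1])
crop('pics/top20.png',130,220,200,300,7,'pics/t20c.png')
crop('pics/scene20.png',400,240,520,340,6,'pics/s20c.png')
"
```

```text
t: 21.9
tcp_pos: [469.8, 204.0, 103.0]
ee_rot: [2.239, 2.203, 0.002]
ft_force: [-0.7, -0.4, -2.9]
grip_width: 0.197
t: 22.32
tcp_pos: [469.8, 204.0, 93.4]
ee_rot: [2.238, 2.203, 0.002]
ft_force: [-0.3, -0.0, -3.1]
grip_width: 0.201
t: 22.73
tcp_pos: [469.9, 204.0, 91.3]
ee_rot: [2.238, 2.203, 0.002]
ft_force: [-1.0, -0.2, -2.5]
grip_width: 0.202
t 22.73 pos [469.9 204.   91.3] ytool -0.9 zt [ 1.8e-03  2.0e-04 -1.0e+00] F [-1.  -0.2 -2.5] w 17.6 q [-0.74  0.35  0.3   2.05 -0.15  0.76 -0.36]
T cm [-0.    0.05  0.03] W deg [ 0.1 -0.  -0. ]
```

View pics/wrist20.png

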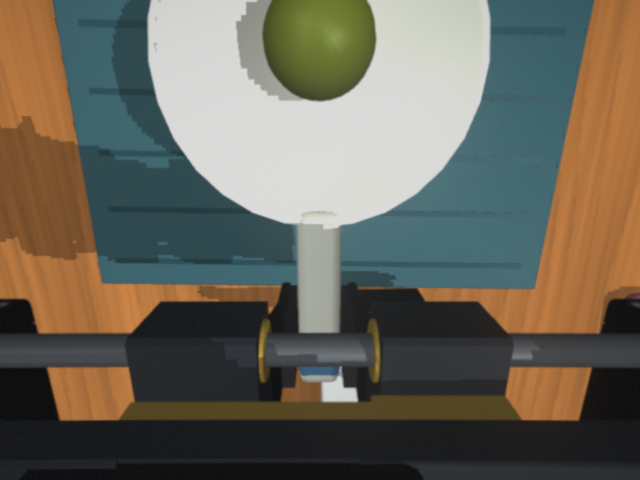

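View pics/t20c.png

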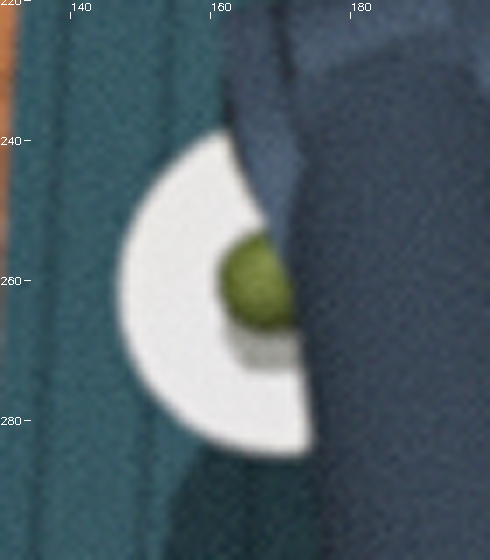

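View pics/s20c.png

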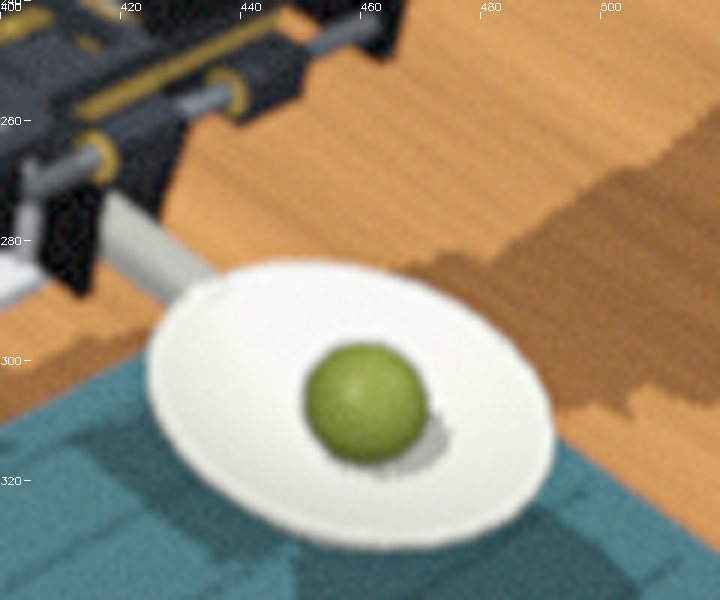

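```bash
cat > fit.py <<'E'
from h import *
from scipy.optimize import least_squares
def white(im): 
    return im
def fit(obs,models,C0,tilt=True):
    th=np.linspace(0,2*np.pi,720)
    def circ(p):
        c=np.stack([58.5*np.cos(th),58.5*np.sin(th),0*th],1)
        R=Ro.from_rotvec([p[3],p[4],0]).as_matrix()
        return c@R.T+p[:3]
    def res(p):
        r=[]
        for n,pts in obs.items():
            q=proj(models[n],circ(p)+( [p[5],p[6],p[7]] if n=='wrist' and len(p)>5 else 0))
            for u in pts:
                d=np.linalg.norm(q-u,axis=1);i=d.argmin();a,b=q[i-1],q[(i+1)%720];t=(b-a)/np.linalg.norm(b-a)
                r.append(((u-q[i])@np.array([-t[1],t[0]]))*(2.4 if n!='wrist' else .4))
        return np.array(r+[0.3*p[3]*57,0.3*p[4]*57]+list(0.3*p[5:]))
    s=least_squares(res,np.r_[C0,0,0,0,0,0]);return s.x,np.sqrt((s.fun**2).mean())
E
python3 - <<'E'
from fit import *
np.set_printoptions(precision=2,suppress=True)
M={n:imaging.camera_model(n) for n in ("scene","top","wrist")}
obs={"scene":[(424.5,302.5),(451.7,283.3),(473.3,288.3),(492.5,311.7),(465,331.3),(443.3,325)],
"top":[(146.9,261.4),(161.4,238.6),(151.4,250),(150,272.9),(158.6,281.4),(170,285)],
"wrist":[(148,40),(490,40),(200,165),(450,150),(265,217),(375,217)]}
for sel in (("scene","top"),("scene","top","wrist"),("wrist",)):
    x,r=fit({k:obs[k] for k in sel},M,[470,307,133]);print(sel,x[:3],"tilt deg",np.degrees(x[3:5]),x[5:],r)
# ball
m=M["scene"]
for z in (130,134,138): print(z,unproj(m,[(461,306.8)],z)[0],unproj(M["top"],[(166.5,260.2)],z)[0],unproj(M["wrist"],[(320,38)],z)[0])
E
```

```text
('scene', 'top') [470.09 307.91 132.94] tilt deg [-1.77  1.79] [0. 0. 0.] 0.913779221969971
('scene', 'top', 'wrist') [470.08 307.87 132.87] tilt deg [-1.61  1.85] [ 1.62 -0.32 -2.46] 0.968364764842257
('wrist',) [471.14 306.64 129.93] tilt deg [1.12 0.3 ] [ 0. -0.  0.] 0.7380931553813895
130 [465.4  311.02 130.  ] [471.51 319.79 130.  ] [471.4  314.24 130.  ]
134 [469.32 313.39 134.  ] [470.8  318.83 134.  ] [471.37 313.38 134.  ]
138 [473.24 315.76 138.  ] [470.1  317.87 138.  ] [471.33 312.52 138.  ]
```

Run:
```python
from h import *
a=cv2.imread('pics/wrist14.png');b=cv2.imread('pics/wrist16.png');c=cv2.imread('pics/wrist20.png')
v=np.hstack([x[0:300,120:520] for x in (a,c)]);cv2.imwrite('pics/cmp.png',v)
v=np.hstack([cv2.resize(x[195:235,250:390],None,fx=2.8,fy=2.8,interpolation=cv2.INTER_CUBIC) for x in (a,c)])
v2=np.hstack([cv2.resize(x[20:180,130:190],None,fx=3.5,fy=3.5,interpolation=cv2.INTER_CUBIC) for x in (a,c)])
v3=np.hstack([cv2.resize(x[20:180,450:510],None,fx=3.5,fy=3.5,interpolation=cv2.INTER_CUBIC) for x in (a,c)])
cv2.imwrite('pics/cmp2.png',v);cv2.imwrite('pics/cmp3.png',np.hstack([v2[:,:],v3])[:, :])
```

```text
(no output)
```

View pics/cmp.png

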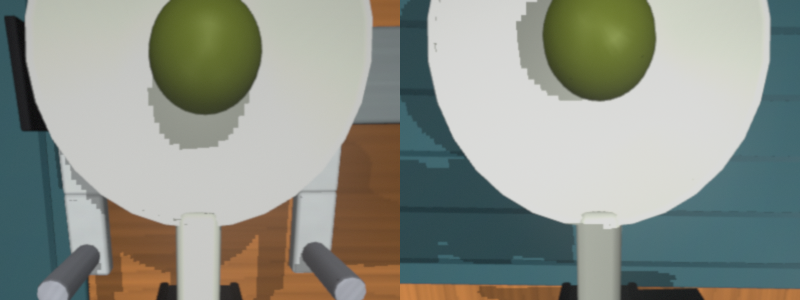

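View pics/cmp2.png

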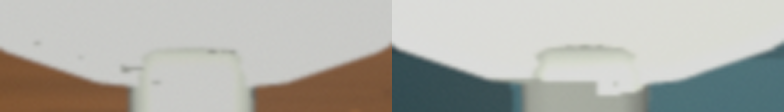

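View pics/cmp3.png

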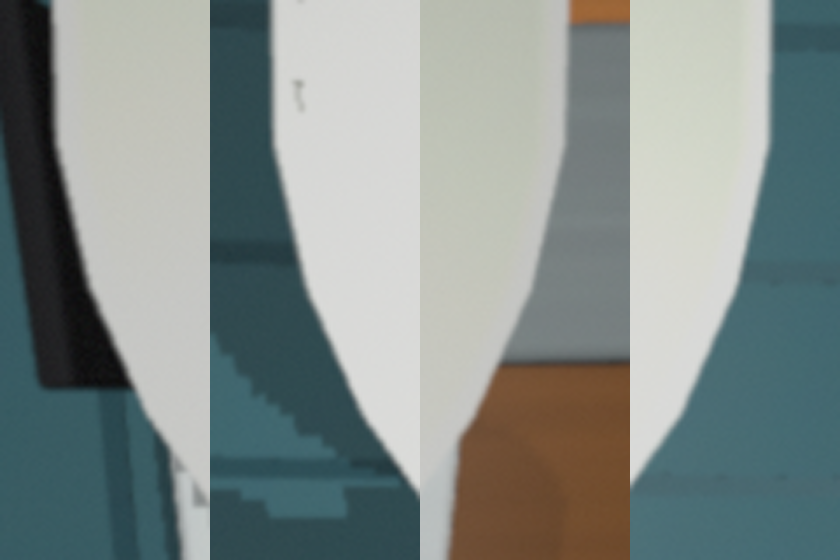

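The dish centre is at about (470.5, 307.5) and its underside about 106 mm up. Comparing the seated and carried wrist views, the rim vertex width went from 346 to 342 px, so the far side sags about 1°. The ball has rolled about 6 mm that way. I'll correct with a slow tilt.

```bash
python3 -m pendant '[{"tx":0,"ty":0.01,"tz":0,"wx":0,"wy":0.1,"wz":0,"gripper":1},{"tx":0,"ty":0.03,"tz":0,"wx":0,"wy":0.3,"wz":0,"gripper":1},{"tx":0,"ty":0.05,"tz":0,"wx":0,"wy":0.6,"wz":0,"gripper":1},{"tx":0,"ty":0.08,"tz":0,"wx":0,"wy":0.9,"wz":0,"gripper":1},{"tx":0,"ty":0.1,"tz":0,"wx":0,"wy":1.1,"wz":0,"gripper":1}]'
python3 -m pendant '[{"tx":0,"ty":0,"tz":0,"wx":0,"wy":0,"wz":0,"gripper":1},{"tx":0,"ty":0,"tz":0,"wx":0,"wy":0,"wz":0,"gripper":1},{"tx":0,"ty":0,"tz":0,"wx":0,"wy":0,"wz":0,"gripper":1},{"tx":0,"ty":0,"tz":0,"wx":0,"wy":0,"wz":0,"gripper":1},{"tx":0,"ty":0,"tz":0,"wx":0,"wy":0,"wz":0,"gripper":1}]'
python3 -c "
from h import *
plan([470.4,204,91],-0.9)
for n in ('wrist','top','scene'): cv2.imwrite('pics/%s21.png'%n,imaging.get_image(n)[:,:,::-1])
crop('pics/scene21.png',400,240,520,340,6,'pics/s21c.png')
"
```

```text
t: 23.3
tcp_pos: [470.9, 203.8, 91.2]
ee_rot: [-2.231, -2.194, -0.024]
ft_force: [-0.7, -0.5, -1.3]
grip_width: 0.2
t: 23.72
tcp_pos: [470.8, 204.1, 91.2]
ee_rot: [-2.23, -2.195, -0.023]
ft_force: [0.8, -0.1, -2.7]
grip_width: 0.198
t 23.72 pos [470.8 204.1  91.2] ytool -0.9 zt [ 0.002   0.0193 -0.9998] F [ 0.8 -0.1 -2.7] w 17.2 q [-0.72  0.35  0.3   2.05 -0.17  0.76 -0.34]
T cm [-0.01 -0.04  0.02] W deg [ 0.1 -1.1 -0. ]
```

View pics/wrist21.png

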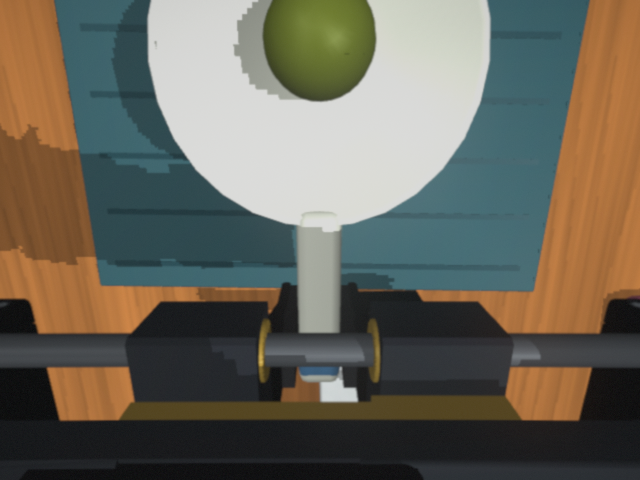

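View pics/s21c.png

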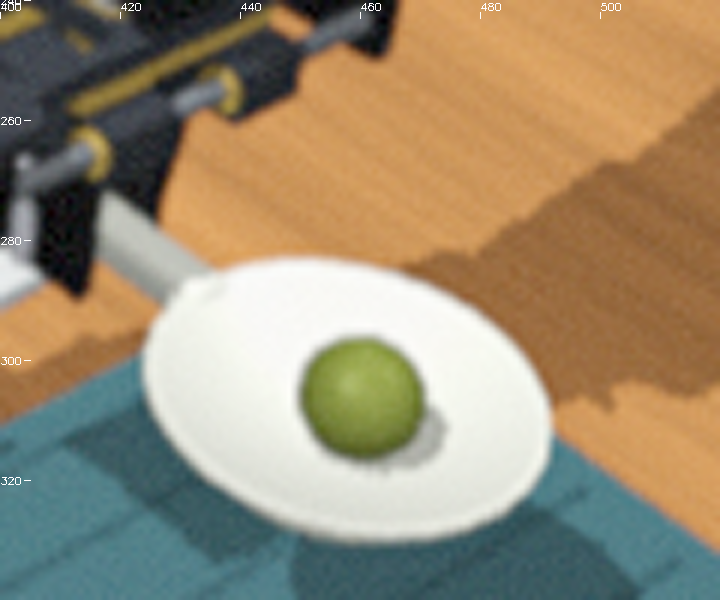

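Run:
```python
from h import *
np.set_printoptions(precision=1,suppress=True)
crop('pics/top21.png',200,190,390,310,4,'pics/t21c.png')
M=imaging.camera_model('top')
print("deck expected px",proj(M,[[569,159.5,60],[569,35.5,60],[469,35.5,60],[441,44,105]]))
```

```text
deck expected px [[236.1 225.3]
 [284.6 223.9]
 [285.4 262.6]
 [281.3 271.1]]
```

View pics/t21c.png

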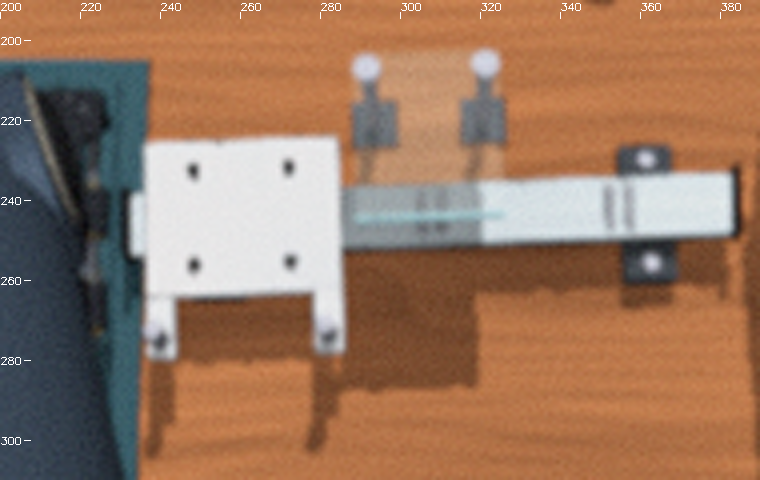

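The deck corners are at (236.2,225.7) and (284.5,224.2). The station position predicts (236.1,225.3) and (284.6,223.9), so the carrier is seated. Everything is still, so I'm handing in.

```bash
python3 -c "
from h import *
plan([470.4,204,91],-0.9)
print(robot.finish_job())"
```

```text
t 23.87 pos [470.8 204.1  91.2] ytool -0.9 zt [ 0.002   0.0193 -0.9998] F [ 0.4 -0.6 -2.8] w 17.7 q [-0.72  0.35  0.3   2.05 -0.17  0.76 -0.34]
T cm [-0.01 -0.04  0.02] W deg [ 0.1 -1.1 -0. ]
the job is handed in; nothing more can be done
None
```

I slid the carrier by its left post into the station at the mat end and lifted the white dish by its handle. I then gave it a quarter turn over the mat and handed it in still held there, at 23.9 s.

**Last checks**
- **Carrier:** its deck corners in the top view match the end-station position within 0.5 px.
- **Dish position:** its centre is at about (470.5, 307.5) mm, against about (472, 307) for the middle of the mat. Its underside is about 100 mm above the mat's top.
- **Handle:** it points back to the rail, set midway between the rail's and the mat's directions, which differ by about 2°.
- **Grip:** it held at about 17.7 mm opening on the 18 mm handle, and the arm was still.

**What disagreed or was imperfect**
- **Gripper length:** the fingertips turned out about 40 mm higher than the stated tool geometry. My first close missed, passing above the post without touching it. I corrected for the offset after that.
- **Level:** the dish sagged about 1° away from the handle while carried, so I tilted the tool 1.1° to level it at the end. The camera fits disagreed on tilt by 1–2°, so I trusted the before-and-after wrist comparison. I didn't measure the tilt again after correcting it.
- **Ball:** it rolled about 5–6 mm off centre, within the flat spot's 8 mm radius, then stayed put.

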